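Put the tools back into their foam inlays

ROBOT

A 7-joint arm with a two-finger parallel gripper is mounted at the origin on a cart in front of the work surface, level with it; the furniture and walls round the work are solid. World frame = base frame: x ahead of the robot, y to its left, z up, the work surface at z = 0. Lengths are in m, angles in rad, forces in N, time in s.
With the tool pointing down it reaches from about 0.425 to 0.925 m from the base axis. Payload 6.8 kg.
Tool frame: the origin (TCP) lies on the mounting face of the last link; the fingertips stand 173 mm ahead of it and the grasp point (between the pads) lies 155 mm ahead of it; z points along the fingers, y is the line along which they close (so a half turn about z gives the same grasp; the last joint's range is limited). The gripper opens to 85 mm and grips with 20 to 120 N. Pads are 22 mm wide; open, the fingers measure 114 mm over their backs; the gripper's body (76 mm by 85 mm) begins 54 mm behind the grasp point. The pads swing forward as they close: fully open they stand 13 mm farther back than shut.
Start: joints at [-1.436, 0.477, 0.022, 1.555, -0.011, 1.109, -0.083], TCP at [0.162, 0.655, 0.405] pointing down, gripper open.
Joint ranges: [-2.96, 2.96], [-0.34, 2.1], [-1.41, 1.46], [0.24, 2.44], [-1.37, 4.51], [0.17, 1.92], [-2.96, 2.96]. Speed limits (rad/s): [2.39, 2.39, 3.14, 3.14, 3.14, 3.14, 3.14].

INTERFACE

Orientations are given as a rotation vector (axis times angle).
In Python, from bench import r gives the robot as it stands.
- The arm moves only by the tool arm_command, never from a script. Its argument "plan" is a list of rows, each an object of numbers: "claw": the closure, from 0 (fully open) to 1 (shut); "tx", "ty", "tz": the shift along the tool's x, y, z in m; "ax", "ay", "az": the turn, a rotation vector about the tool's x, y, z in degrees. A call has exactly 10 rows; each row shifts and turns the commanded pose from where the row before left it, along the tool's axes as they then stand; what a row does not reach is not made up. A row lasts 1/12 s, in which the tool goes at most 41.7 mm and 7.16 degrees, less where a joint would pass 70% of its speed; a pose out of reach is approached as far as the arm can. A call is refused whole if a number of a shift passes 0.0417 or a number of a turn 7.16, either way. A call with a gripper value outside its range is refused whole. The fingers move at their own pace and stop on an object; "squeeze" is the grip in N (left out, the last holds). Time passes only in rows, so rows that do not move let the fingers close, or fill a call up. It gives the time, the measured TCP pose, the force, the opening and the grip force at its end, in the units of the state.
- r.get_obs(): the state, without advancing time (a new reading comes with each control period).
- r.grab_frame(name): name is "side" or "top"; returns the picture (420x560x3 uint8, red, green, blue); there is no depth.
- r.camera_model(name): a dict with "fx", "fy", "cx", "cy" (pixels), "position" and "orientation" of the camera in the world. Camera axes: x right, y up, looking along -z (the intrinsics and any distortion apply to the point x, -y, -z); pixel columns grow to the right and rows downward; lengths in m; the calibration is good to about 2 mm. A picture is of the moment at which its call begins. camera_model takes no time and is no camera call.
- r.hand_in(): hands the job in; it is judged then, once.
Trained networks look in the newest picture that a camera, given by its name, has taken for a name from the list of things; names that differ only in an ending like _2 or _b are one class to them, and where a whole thing is asked for, a point or a joint stands for the part that bears it (a point fixed in the world has none). Each returns a list of dicts, best first, with "confidence" (0 to 1); they miss things now and then, are a little off and sometimes report something else, mostly with a low value. They report only what shows in the picture. A call takes as long as a camera call.
- r.boxes_of(target, camera): "location" ([x, y, z] in m, in the coordinates of the camera as it stood for that picture, good to about 4 mm: the middle of the surface that is visible of it).
- r.tip_of(target, camera): "location" ([x, y, z] in m, in the coordinates of the camera as it stood for that picture, good to about 4 mm: a listed point, or the origin of a listed thing).
The state is a dict: "clock": time; "joints": joint angles; "qvel": joint speeds; "tau": joint torques, N m; "tcp_pos": TCP position; "orientation": TCP orientation; "contact_force": force on the tool from outside, world axes, zero at the start; "moment": the same for the moment, N m; "grip_width": finger opening in m; "gripper_force": force on a finger pad.
Only numpy, scipy, OpenCV 4.12 (cv2) and the standard library are available. Lean on these libraries where they do the work, as an engineer would, in place of code of your own. Each camera call takes 0.05 s, during which the arm holds its last target. There are 200 camera calls.

TASK

Put the block plane, the sanding block, the tape measure and the roll of electrical tape away, each into the foam inlay whose pocket matches its outline: the thing upright as it stands now, its length along the pocket (either way round), middle over middle and resting on the pocket floor. Leave the coffee mug among them and the blue carton of screws standing where they are.

Things in the scene. Friction and masses are not known exactly. Their poses are not given: they have to be found in the camera images.
- plane_mid (a point): Block plane, dark grey metal body with a wooden wedge and front knob, stands on its sole, 45 wide x 160 long x 54 mm high; the metal sides, which can be gripped across the 45 mm at the middle of the length, are 29 mm high. Point: its middle, 27 mm above the underside. z is up, y along its length, x across its width.
- sander_mid (a point): Sanding block, black rubber with a brown abrasive edge underneath, 64 wide x 112 long x 36 mm high, gripped across the 64 mm. Point: its middle, 18 mm above the underside. z is up, y along its length, x across its width.
- measure_mid (a point): Tape measure, yellow and black, stands upright on its narrow side, 36 wide x 98 long over all x 64 mm high. The solid case reaches from 23 mm on the -y side of the point to 49 mm on the +y side; the rest of the length, on the -y side, is a thin blade end close to the bench. Gripped across the 34 mm case at the point. Point: middle of the overall length, 32 mm above the underside. z is up, y along its length, x across its width.
- tape_mid (a point): Small roll of black electrical tape lying flat, 60 mm diameter, 18 mm high, gripped across its diameter in any direction. Point: its centre, 9 mm above the underside. z is up.
- inlay_plane_floor (a point): Black foam inlay 89 x 196 mm with the longest, narrow pocket, 61 x 176 mm, for the block plane (either way round). Fixed to the bench; the black foam stands 9 mm high, the grey pocket floor is 3 mm above the bench, so the pocket is 6 mm deep. Point: centre of the pocket floor. A 30 mm wide finger notch, 10 mm deep, opens half-way along each long side. z is up, y along its length, x across its width.
- inlay_sanding_floor (a point): Black foam inlay 108 x 148 mm with the broad rectangular pocket, 80 x 128 mm, for the sanding block (either way round). Fixed to the bench; the black foam stands 9 mm high, the grey pocket floor is 3 mm above the bench, so the pocket is 6 mm deep. Point: centre of the pocket floor. A 30 mm wide finger notch, 10 mm deep, opens half-way along each long side. z is up, y along its length, x across its width.
- inlay_measure_floor (a point): Black foam inlay 80 x 134 mm with the smallest rectangular pocket, 52 x 114 mm, for the tape measure (either way round). Fixed to the bench; the black foam stands 9 mm high, the grey pocket floor is 3 mm above the bench, so the pocket is 6 mm deep. Point: centre of the pocket floor. A 30 mm wide finger notch, 10 mm deep, opens half-way along each long side. z is up, y along its length, x across its width.
- inlay_round_floor (a point): Square black foam inlay 104 x 104 mm with the round pocket, 76 mm diameter, for the roll of electrical tape. Fixed to the bench; the black foam stands 9 mm high, the grey pocket floor is 3 mm above the bench, so the pocket is 6 mm deep. Point: centre of the pocket floor. z is up.
- mug_mid (a point): Bystander: salmon-coloured coffee mug standing among the work (not the one at the back beside the bottles), 86 mm diameter, 94 mm high, its handle reaching 74 mm from the cup's axis towards -y. Point: centre of the cup, 47 mm above the bench. z is up.
- carton_mid (a point): Bystander: blue card carton of screws with a white and orange lid, 65 x 90 x 43 mm high. Point: its middle. z is up, y along its length, x across its width.

How it is judged:
By the outcome, as a careful person would: the job done as asked, in the order asked, and still so for the second after the job is handed in, with the robot touching nothing.
It also fails if it takes over 112 s, if anything falls off the work surface, if the arm or the gripper's body presses on something with over 40 N, if the wrist force passes 120 N, or if a joint passes its speed limit or range.

## Working session

There is one attempt and no reset: what is moved stays moved. The work goes in short steps, Python scripts to look and compute and a tool call to move; the robot and the scene stay as the last step left them, time stands still between calls to the robot, and variables do not carry over. Pictures are saved under pics/ and viewed, at most 14 in all, crops included, and the job is handed in when it is done.

Besides the shell and the picture viewer there is one more tool, called as name(argument=value, ...), one argument or row to a line, values as JSON. arm_command: Moves the arm, as the interface text tells. Its arguments: {"type":"object","properties":{"plan":{"type":"array","items":{"type":"object","properties":{"claw":{"type":"number"},"tx":{"type":"number"},"ty":{"type":"number"},"tz":{"type":"number"},"ax":{"type":"number"},"ay":{"type":"number"},"az":{"type":"number"}}}},"squeeze":{"type":"number"}},"required":["plan"]}

```bash
ls; mkdir -p pics; python3 - <<'E'
from bench import r
import cv2,numpy as np
print(r.get_obs())
for c in("top","side"):
    print(r.camera_model(c))
    cv2.imwrite(f"pics/{c}0.png",cv2.resize(r.grab_frame(c)[:,:,::-1],(800,600)))
from scipy.spatial.transform import Rotation as R
for c in("top","side"):
    m=r.camera_model(c);o=np.array(m["orientation"]);
    Rm=R.from_rotvec(o) if o.shape==(3,) else (R.from_matrix(o) if o.shape==(3,3) else R.from_quat(o))
    for t in "plane_mid sander_mid measure_mid tape_mid inlay_plane_floor inlay_sanding_floor inlay_measure_floor inlay_round_floor mug_mid carton_mid".split():
        for d in r.tip_of(t,c)[:2]:
            print(c,t,round(d["confidence"],2),np.round(Rm.apply(d["location"])+m["position"],3))
E
```

```text
pics
{'clock': 0.0, 'joints': array([-1.43607906,  0.47780692,  0.02234227,  1.55645788, -0.01149114,
        1.10928188, -0.08315065]), 'qvel': array([ 1.84265781e-03,  6.78699959e-04,  1.80298857e-03,  7.89941656e-05,
       -3.12703799e-04,  2.75521988e-08, -9.95130261e-06]), 'tau': array([-4.23626243e-04, -5.96452618e+01,  1.60769664e+00, -2.81183749e+01,
        1.25019587e-02,  9.57153534e-03, -1.38143014e-05]), 'tcp_pos': array([0.16222375, 0.65493304, 0.40371818]), 'orientation': array([-3.80513499e-01, -3.11838517e+00,  2.86531312e-03]), 'contact_force': array([ 0.43465563, -0.16779469, -0.16055145]), 'moment': array([ 0.00138816, -0.01910098,  0.01045176]), 'gripper_force': 0.0, 'grip_width': 0.08548158334750951}
{'fx': 461.3142490719207, 'fy': 461.3142490719207, 'cx': 287.3422072464506, 'cy': 211.06445209066413, 'position': array([ 0.32765102, -0.04142431,  1.1964361 ]), 'orientation': array([ 0.12972456, -0.14023303, -1.58337303])}
{'fx': 400.0758046820095, 'fy': 400.0758046820095, 'cx': 273.01741992713096, 'cy': 205.82718407198217, 'position': array([ 0.31588939, -0.7451
[... 425 characters left out ...]
0.393 -0.34   0.005]
top mug_mid 0.8 [ 0.632 -0.038  0.047]
top carton_mid 0.67 [ 0.419 -0.195  0.019]
top carton_mid 0.61 [ 0.426 -0.023  0.018]
side plane_mid 0.93 [0.432 0.274 0.031]
side sander_mid 0.89 [ 0.431 -0.196  0.018]
side measure_mid 0.68 [ 0.612 -0.347  0.033]
side tape_mid 0.46 [0.641 0.139 0.009]
side inlay_plane_floor 0.63 [0.641 0.282 0.006]
side inlay_plane_floor 0.43 [ 0.428 -0.025  0.02 ]
side inlay_sanding_floor 0.56 [ 0.649 -0.185  0.001]
side inlay_sanding_floor 0.44 [0.644 0.143 0.004]
side inlay_measure_floor 0.91 [0.426 0.126 0.001]
side inlay_round_floor 0.94 [ 0.391 -0.34   0.003]
side mug_mid 0.6 [ 0.632 -0.038  0.045]
side carton_mid 0.69 [ 0.432 -0.023  0.018]
```

View pics/top0.png

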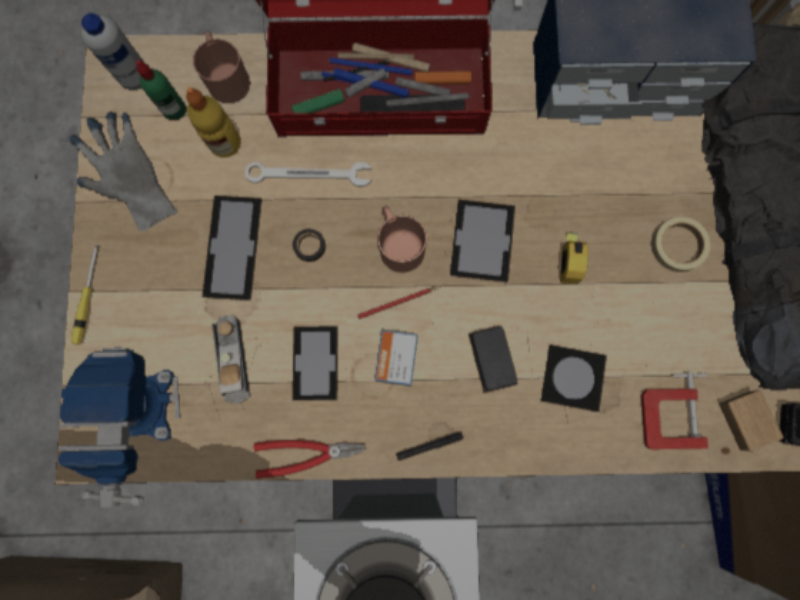

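View pics/side0.png

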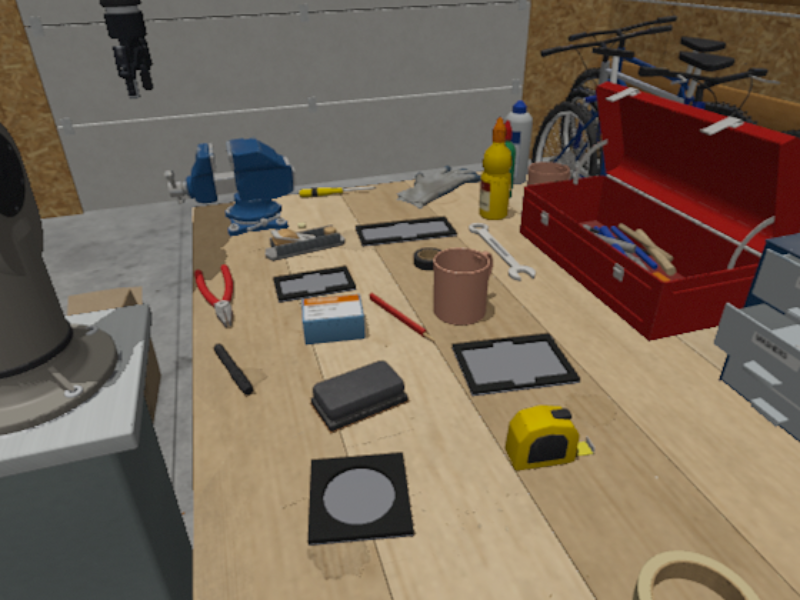

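The side view shows the mug at (462,288), the carton at (333,318) and the objects clear of each other. In the top view: plane (232,358), sander (493,358), measure (574,258), tape (309,244); inlays at (232,247), (483,240), (316,362) and (574,377). Next come the yaws, from a rectified top view.

```bash
cat > h.py <<'E'
from bench import r
import cv2,numpy as np
from scipy.spatial.transform import Rotation as R
def proj(c,P):
    m=r.camera_model(c);q=R.from_rotvec(m["orientation"]).inv().apply(np.asarray(P,float).reshape(-1,3)-m["position"])
    return np.c_[m["cx"]+m["fx"]*q[:,0]/-q[:,2], m["cy"]-m["fy"]*q[:,1]/-q[:,2]]
def ortho(img,c,x,y,z,hw,s=2000):  # up=+x, left=+y ; s px per m
    n=int(2*hw*s);a=np.arange(n)/s-hw
    X,Y=np.meshgrid(x-a,y-a,indexing="ij")
    p=proj(c,np.c_[X.ravel(),Y.ravel(),np.full(X.size,z)]).astype(np.float32)
    return cv2.remap(img,p[:,0].reshape(n,n).copy(),p[:,1].reshape(n,n).copy(),cv2.INTER_CUBIC)
def tip(t,c):
    m=r.camera_model(c);d=r.tip_of(t,c)
    return (np.round(R.from_rotvec(m["orientation"]).apply(d[0]["location"])+m["position"],3),round(d[0]["confidence"],2)) if d else None
def to(x,y,z,yaw):
    """yaw: world direction (deg) of tool y, mod 180; tool down. prints total tool-frame arc needed"""
    o=r.get_obs();R0=R.from_rotvec(o["orientation"]);yv=R0.apply([0,1,0])
    cur=np.degrees(np.arctan2(yv[1],yv[0]));d=(yaw-cur+90)%180-90
    yw=np.radians(cur+d);Y=np.array([np.cos(yw),np.sin(yw),0]);Z=np.array([0,0,-1.]);X=np.cross(Y,Z)
    R1=R.from_matrix(np.c_[X,Y,Z]);rv=(R0.inv()*R1).as_rotvec(degrees=True)
    dw=np.array([x,y,z])-o["tcp_pos"];ang=np.linalg.norm(rv)
    print("turn deg",rv.round(2),"| shift first(mm)",(R0.inv().apply(dw)*1e3).round(1),"| turn first",(R1.inv().apply(dw)*1e3).round(1),
      "\n arc(mm)",((R0*R.from_rotvec(rv/2,degrees=True)).inv().apply(dw)*1e3).round(1),
      "rows>=",max(np.linalg.norm(dw)/.0417,ang/7.16).round(1),"t",round(o["clock"],2),"pos",o["tcp_pos"].round(4),"j7",o["joints"].round(2)[6])
E
cat > m.py <<'E'
from h import *
img=r.grab_frame("top")
it=[("plane",.432,.275,.029,"w"),("sander",.428,-.195,.036,"d"),("measure",.611,-.349,.064,"y"),("tape",.645,.138,.018,"d"),
("Iplane",.642,.282,.009,"d"),("Isand",.650,-.186,.009,"d"),("Imeas",.426,.127,.009,"d"),("Iround",.392,-.34,.009,"d")]
tiles=[]
for n,x,y,z,k in it:
    o=ortho(img,"top",x,y,z,.12,1250);hsv=cv2.cvtColor(o,cv2.COLOR_RGB2HSV).astype(int);v=o.max(2)
    m={"d":v<75,"w":hsv[...,1]<60,"y":(hsv[...,1]>150)&(v>90)|(v<45)}[k]
    m=cv2.morphologyEx(m.astype(np.uint8),cv2.MORPH_CLOSE,np.ones((5,5)))
    cs,_=cv2.findContours(m,cv2.RETR_EXTERNAL,cv2.CHAIN_APPROX_NONE);b=o[:,:,::-1].copy()
    cs=[q for q in cs if cv2.contourArea(q)>300]
    c=max(cs,key=lambda q:-np.hypot(*(q[:,0].mean(0)-150)) )
    rc=cv2.minAreaRect(c);bx=cv2.boxPoints(rc);e=max(bx[1]-bx[0],bx[2]-bx[1],key=np.linalg.norm)
    cv2.polylines(b,[bx.astype(int)],True,(0,255,0),1);cv2.putText(b,n,(4,14),0,.5,(0,0,255))
    ctr=(np.array(rc[0])+.5)/1250-.12
    print(n,"ctr",round(x-ctr[1],4),round(y-ctr[0],4),"size",(np.array(rc[1])/1.25).round(1),"long-axis yaw",round(np.degrees(np.arctan2(-e[0],-e[1]))%180,1))
    tiles.append(cv2.resize(b,(200,200)))
cv2.imwrite("pics/m1.png",cv2.resize(np.vstack([np.hstack(tiles[:4]),np.hstack(tiles[4:])]),(800,400)))
E
python3 m.py
```

```text
plane ctr 0.4128 0.275 size [200.8 239.2] long-axis yaw 90.0
sander ctr 0.425 -0.1936 size [107.4  62. ] long-axis yaw 12.9
measure ctr 0.5933 -0.3388 size [40.7 67.1] long-axis yaw 173.7
tape ctr 0.6406 0.1344 size [61.5 57.2] long-axis yaw 26.6
Iplane ctr 0.6416 0.2783 size [ 90.3 195. ] long-axis yaw 175.1
Isand ctr 0.6472 -0.1866 size [107.8 148.2] long-axis yaw 172.4
Imeas ctr 0.4248 0.1226 size [131.2  80. ] long-axis yaw 0.0
Iround ctr 0.3897 -0.3413 size [105.1 103. ] long-axis yaw 78.1
```

View pics/m1.png

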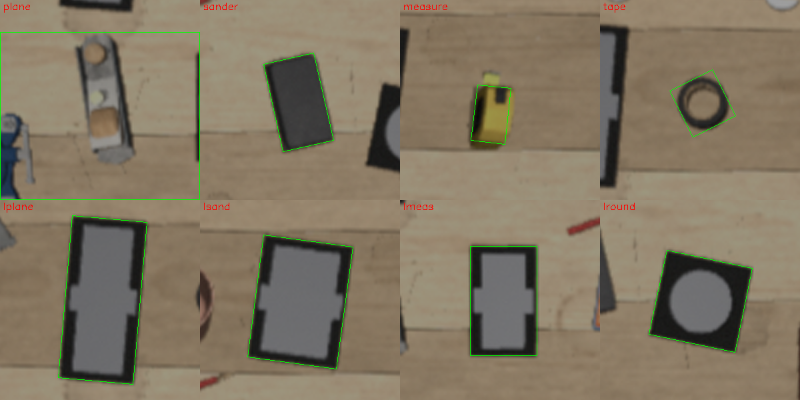

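The rectified tiles show good outlines for the sander and the four inlays. The plane and measure outlines are not good enough, so I'll zoom in on those two.

```bash
python3 - <<'E'
from h import *
img=r.grab_frame("top");t=[]
for x,y,z in((.432,.272,.029),(.611,-.349,.064)):
    o=cv2.resize(ortho(img,"top",x,y,z,.1,2000),(400,400),interpolation=cv2.INTER_CUBIC)[:,:,::-1].copy()
    o=cv2.convertScaleAbs(o,alpha=1.7)
    for i in range(0,400,40): cv2.line(o,(i,0),(i,399),(255,255,0) if i==200 else (120,120,0),1);cv2.line(o,(0,i),(399,i),(255,255,0) if i==200 else (120,120,0),1)
    t.append(o)
cv2.imwrite("pics/z1.png",np.hstack(t))
E
```

```text
(no output)
```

View pics/z1.png

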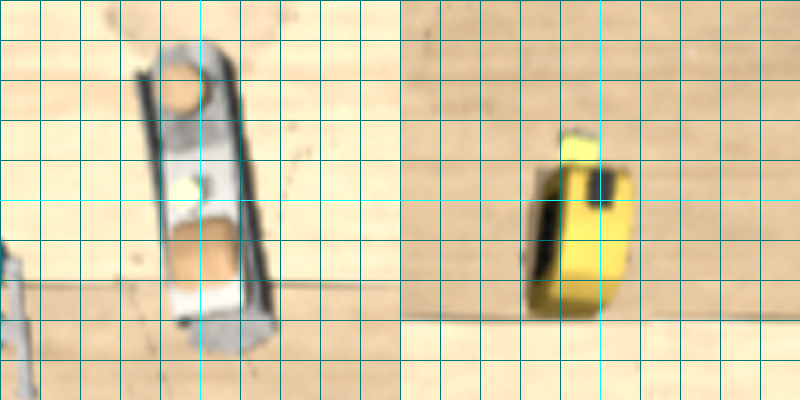

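The left tile shows the plane, long axis about +9° and centre near pixel (202,197), so (0.433, 0.274). The right tile shows the measure, long axis about -5°, blade towards +x.

```bash
python3 -c "
from h import *
to(.433,.274,.29,99)"
```

```text
turn deg [  0.    -0.   -22.91] | shift first(mm) [-354.4 -304.9  114.7] | turn first [-207.7 -418.9  114.7] 
 arc(mm) [-286.8 -369.3  114.7] rows>= 11.5 t 1.2 pos [0.1623 0.6552 0.4047] j7 -0.08
```

arm_command(
  plan=[
    {"tx": -0.0191,"ty": -0.0246,"az": -1.53,"claw": 0},
    {"tx": -0.0191,"ty": -0.0246,"az": -1.53,"claw": 0},
    {"tx": -0.0191,"ty": -0.0246,"az": -1.53,"claw": 0},
    {"tx": -0.0191,"ty": -0.0246,"az": -1.53,"claw": 0},
    {"tx": -0.0191,"ty": -0.0246,"az": -1.53,"claw": 0},
    {"tx": -0.0191,"ty": -0.0246,"az": -1.53,"claw": 0},
    {"tx": -0.0191,"ty": -0.0246,"az": -1.53,"claw": 0},
    {"tx": -0.0191,"ty": -0.0246,"az": -1.53,"claw": 0},
    {"tx": -0.0191,"ty": -0.0246,"az": -1.53,"claw": 0},
    {"tx": -0.0191,"ty": -0.0246,"az": -1.53,"claw": 0},
  ],
)

```text
invalid input at $.plan[0]: expected keys claw, tx, ty, tz, ax, ay, az
```

arm_command(
  plan=[
    {"tx": -0.0191,"ty": -0.0246,"az": -1.53,"claw": 0},
    {"tx": -0.0191,"ty": -0.0246,"az": -1.53,"claw": 0},
    {"tx": -0.0191,"ty": -0.0246,"az": -1.53,"claw": 0},
    {"tx": -0.0191,"ty": -0.0246,"az": -1.53,"claw": 0},
    {"tx": -0.0191,"ty": -0.0246,"az": -1.53,"claw": 0},
    {"tz": 0.03,"claw": 0},
    {"tz": 0.04,"claw": 0},
    {"tz": 0.04,"claw": 0},
    {"claw": 0},
    {"claw": 0},
  ],
)

```text
invalid input at $.plan[0]: expected keys claw, tx, ty, tz, ax, ay, az
```

```bash
cat > s.py <<'E'
import sys
from h import *
n,x,y,hw=sys.argv[1],*map(float,sys.argv[2:5])
to(*map(float,sys.argv[5:9]))
o=r.get_obs();Rm=R.from_rotvec(o["orientation"]);print(o["tcp_pos"],o["grip_width"])
pts=[o["tcp_pos"]+Rm.apply([0,s*(o["grip_width"]/2),d]) for s in(-1,1) for d in(.155,.160,.173)]
v=r.grab_frame("side")[:,:,::-1].copy();p=proj("side",pts)
c=p.mean(0).astype(int);x0,y0=max(c[0]-70,0),max(c[1]-60,0)
cr=cv2.resize(v[y0:y0+120,x0:x0+140],None,fx=3,fy=3,interpolation=cv2.INTER_CUBIC)
for i,q in enumerate(p): cv2.circle(cr,tuple(((q-[x0,y0]+.5)*3).astype(int)),2,[(255,0,0),(0,255,0),(0,0,255)][i%3],-1)
t=cv2.resize(ortho(r.grab_frame("top"),"top",x,y,.02,hw,360/2/hw),(360,360))[:,:,::-1]
cv2.imwrite(f"pics/{n}.png",np.hstack([cr[:360],t]))
E
python3 s.py a1 .433 .274 .12 .433 .274 .181 99
```

```text
turn deg [  0.    -0.   -22.91] | shift first(mm) [-354.4 -304.9  223.7] | turn first [-207.7 -418.9  223.7] 
 arc(mm) [-286.8 -369.3  223.7] rows>= 12.4 t 1.2 pos [0.1623 0.6552 0.4047] j7 -0.08
[0.16228582 0.65522289 0.40469794] 0.08545696280230398
```

View pics/a1.png

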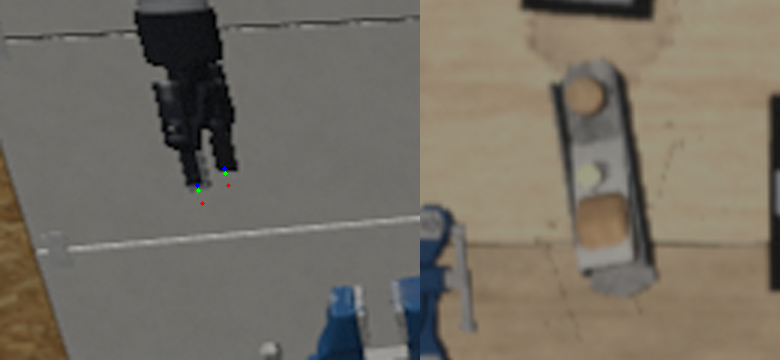

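The left tile shows the open fingertips lying at the 160 mm mark, as expected from the 13 mm setback. Rows need all seven keys, so I'm resending.

arm_command(
  plan=[
    {"tx": -0.0191,"ty": -0.0246,"tz": 0,"ax": 0,"ay": 0,"az": -1.53,"claw": 0},
    {"tx": -0.0191,"ty": -0.0246,"tz": 0,"ax": 0,"ay": 0,"az": -1.53,"claw": 0},
    {"tx": -0.0191,"ty": -0.0246,"tz": 0,"ax": 0,"ay": 0,"az": -1.53,"claw": 0},
    {"tx": -0.0191,"ty": -0.0246,"tz": 0,"ax": 0,"ay": 0,"az": -1.53,"claw": 0},
    {"tx": -0.0191,"ty": -0.0246,"tz": 0,"ax": 0,"ay": 0,"az": -1.53,"claw": 0},
    {"tx": -0.0191,"ty": -0.0246,"tz": 0,"ax": 0,"ay": 0,"az": -1.53,"claw": 0},
    {"tx": -0.0191,"ty": -0.0246,"tz": 0,"ax": 0,"ay": 0,"az": -1.53,"claw": 0},
    {"tx": -0.0191,"ty": -0.0246,"tz": 0,"ax": 0,"ay": 0,"az": -1.53,"claw": 0},
    {"tx": -0.0191,"ty": -0.0246,"tz": 0,"ax": 0,"ay": 0,"az": -1.53,"claw": 0},
    {"tx": -0.0191,"ty": -0.0246,"tz": 0,"ax": 0,"ay": 0,"az": -1.53,"claw": 0},
  ],
  squeeze=50,
)

```text
clock: 2.13
tcp_pos: [0.3218, 0.3871, 0.405]
orientation: [-0.04, 3.141, 0.001]
contact_force: [0.6, -0.7, -0.6]
grip_width: 0.0856
gripper_force: 0.0
```

arm_command(
  plan=[
    {"tx": -0.0191,"ty": -0.0246,"tz": 0,"ax": 0,"ay": 0,"az": -1.53,"claw": 0},
    {"tx": -0.0191,"ty": -0.0246,"tz": 0,"ax": 0,"ay": 0,"az": -1.53,"claw": 0},
    {"tx": -0.0191,"ty": -0.0246,"tz": 0,"ax": 0,"ay": 0,"az": -1.53,"claw": 0},
    {"tx": -0.0191,"ty": -0.0246,"tz": 0,"ax": 0,"ay": 0,"az": -1.53,"claw": 0},
    {"tx": -0.0191,"ty": -0.0246,"tz": 0,"ax": 0,"ay": 0,"az": -1.53,"claw": 0},
    {"tx": 0,"ty": 0,"tz": 0.035,"ax": 0,"ay": 0,"az": 0,"claw": 0},
    {"tx": 0,"ty": 0,"tz": 0.04,"ax": 0,"ay": 0,"az": 0,"claw": 0},
    {"tx": 0,"ty": 0,"tz": 0.04,"ax": 0,"ay": 0,"az": 0,"claw": 0},
    {"tx": 0,"ty": 0,"tz": 0,"ax": 0,"ay": 0,"az": 0,"claw": 0},
    {"tx": 0,"ty": 0,"tz": 0,"ax": 0,"ay": 0,"az": 0,"claw": 0},
  ],
)

```text
clock: 2.97
tcp_pos: [0.4255, 0.273, 0.2888]
orientation: [0.247, -3.128, 0.004]
contact_force: [0.7, -0.1, 0.7]
grip_width: 0.0851
gripper_force: 0.0
```

```bash
python3 s.py a2 .433 .274 .12 .433 .274 .179 99
```

```text
turn deg [-0.14 -0.22  0.03] | shift first(mm) [-8.000e+00  1.000e-01  1.097e+02] | turn first [ -7.6  -0.2 109.8] 
 arc(mm) [ -7.8  -0.  109.8] rows>= 2.6 t 2.97 pos [0.4255 0.273  0.2888] j7 1.11
[0.42546982 0.27296153 0.2887771 ] 0.08514998589092666
```

View pics/a2.png

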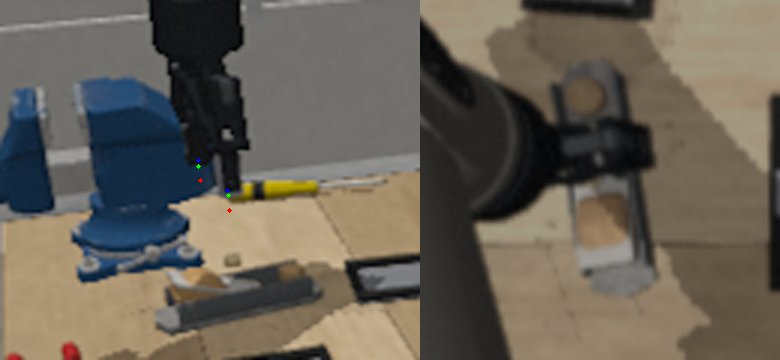

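The gripper is centred above the plane's middle, with the fingers on both sides. Descend and grip.

arm_command(
  plan=[
    {"tx": -0.004,"ty": 0,"tz": 0.03,"ax": 0,"ay": 0,"az": 0,"claw": 0},
    {"tx": -0.004,"ty": 0,"tz": 0.03,"ax": 0,"ay": 0,"az": 0,"claw": 0},
    {"tx": 0,"ty": 0,"tz": 0.03,"ax": 0,"ay": 0,"az": 0,"claw": 0},
    {"tx": 0,"ty": 0,"tz": 0.02,"ax": 0,"ay": 0,"az": 0,"claw": 0},
    {"tx": 0,"ty": 0,"tz": 0,"ax": 0,"ay": 0,"az": 0,"claw": 0},
    {"tx": 0,"ty": 0,"tz": 0,"ax": 0,"ay": 0,"az": 0,"claw": 0.8},
    {"tx": 0,"ty": 0,"tz": 0,"ax": 0,"ay": 0,"az": 0,"claw": 0.8},
    {"tx": 0,"ty": 0,"tz": 0,"ax": 0,"ay": 0,"az": 0,"claw": 0.8},
    {"tx": 0,"ty": 0,"tz": 0,"ax": 0,"ay": 0,"az": 0,"claw": 0.8},
    {"tx": 0,"ty": 0,"tz": 0,"ax": 0,"ay": 0,"az": 0,"claw": 0.8},
  ],
)

```text
clock: 3.9
tcp_pos: [0.4349, 0.2747, 0.182]
orientation: [-0.247, 3.129, 0.002]
contact_force: [-0.3, -2.2, 11.3]
grip_width: 0.0441
gripper_force: 50.7
```

```bash
python3 -c "
from h import *
o=r.get_obs();print(o['grip_width'],o['gripper_force'],o['contact_force'])
to(.642,.280,.19,85.1)"
```

```text
0.04407383478369864 50.7424396276474 [-0.34814645 -2.18264191 11.29234166]
turn deg [ 0.09  0.17 13.92] | shift first(mm) [-205.4  -27.2   -7.4] | turn first [-205.9   23.    -8. ] 
 arc(mm) [-207.2   -2.1   -7.6] rows>= 5.0 t 3.9 pos [0.4349 0.2747 0.182 ] j7 1.15
```

arm_command(
  plan=[
    {"tx": 0,"ty": 0,"tz": -0.01,"ax": 0,"ay": 0,"az": 0,"claw": 0.8},
    {"tx": 0,"ty": 0,"tz": -0.02,"ax": 0,"ay": 0,"az": 0,"claw": 0.8},
    {"tx": 0,"ty": 0,"tz": -0.02,"ax": 0,"ay": 0,"az": 0,"claw": 0.8},
    {"tx": -0.02,"ty": 0,"tz": 0,"ax": 0,"ay": 0,"az": 1,"claw": 0.8},
    {"tx": -0.031,"ty": 0,"tz": 0,"ax": 0,"ay": 0,"az": 2,"claw": 0.8},
    {"tx": -0.035,"ty": 0,"tz": 0,"ax": 0,"ay": 0,"az": 3,"claw": 0.8},
    {"tx": -0.035,"ty": -0.001,"tz": 0,"ax": 0,"ay": 0,"az": 3,"claw": 0.8},
    {"tx": -0.035,"ty": -0.001,"tz": 0,"ax": 0,"ay": 0,"az": 3,"claw": 0.8},
    {"tx": -0.031,"ty": 0,"tz": 0,"ax": 0,"ay": 0,"az": 2,"claw": 0.8},
    {"tx": -0.02,"ty": 0,"tz": 0,"ax": 0,"ay": 0,"az": 0,"claw": 0.8},
  ],
  squeeze=70,
)

```text
clock: 4.73
tcp_pos: [0.6425, 0.2816, 0.2305]
orientation: [0.14, 3.136, -0.0]
contact_force: [1.0, 0.2, -6.0]
grip_width: 0.0434
gripper_force: 75.7
```

arm_command(
  plan=[
    {"tx": 0,"ty": 0,"tz": 0,"ax": 0,"ay": 0,"az": 0,"claw": 0.8},
    {"tx": 0,"ty": 0,"tz": 0,"ax": 0,"ay": 0,"az": 0,"claw": 0.8},
    {"tx": 0,"ty": 0,"tz": 0,"ax": 0,"ay": 0,"az": 0,"claw": 0.8},
    {"tx": 0,"ty": 0,"tz": 0,"ax": 0,"ay": 0,"az": 0,"claw": 0.8},
    {"tx": 0,"ty": 0,"tz": 0,"ax": 0,"ay": 0,"az": 0,"claw": 0.8},
    {"tx": 0,"ty": 0,"tz": 0,"ax": 0,"ay": 0,"az": 0,"claw": 0.8},
    {"tx": 0,"ty": 0,"tz": 0,"ax": 0,"ay": 0,"az": 0,"claw": 0.8},
    {"tx": 0,"ty": 0,"tz": 0,"ax": 0,"ay": 0,"az": 0,"claw": 0.8},
    {"tx": 0,"ty": 0,"tz": 0,"ax": 0,"ay": 0,"az": 0,"claw": 0.8},
    {"tx": 0,"ty": 0,"tz": 0,"ax": 0,"ay": 0,"az": 0,"claw": 0.8},
  ],
)

```text
clock: 5.57
tcp_pos: [0.64, 0.2823, 0.2297]
orientation: [0.136, 3.139, 0.0]
contact_force: [1.1, 0.7, -6.9]
grip_width: 0.0433
gripper_force: 75.8
```

```bash
python3 s.py a3 .642 .28 .14 .642 .28 .186 85.1; python3 -c "
from h import *
print(r.get_obs()['contact_force'],tip('plane_mid','side'),tip('plane_mid','top'),tip('inlay_plane_floor','side'))"
```

```text
turn deg [ 0.    0.   -0.06] | shift first(mm) [-2.2 -2.1 43.7] | turn first [-2.2 -2.1 43.7] 
 arc(mm) [-2.2 -2.1 43.7] rows>= 1.1 t 5.57 pos [0.64   0.2823 0.2297] j7 1.12
[0.63996682 0.28227548 0.22973574] 0.04334036183955785
[-0.28231987 -0.97993399 -6.34561329] (array([0.635, 0.282, 0.076]), 0.79) (array([0.634, 0.282, 0.073]), 0.73) (array([0.639, 0.281, 0.002]), 0.87)
```

View pics/a3.png

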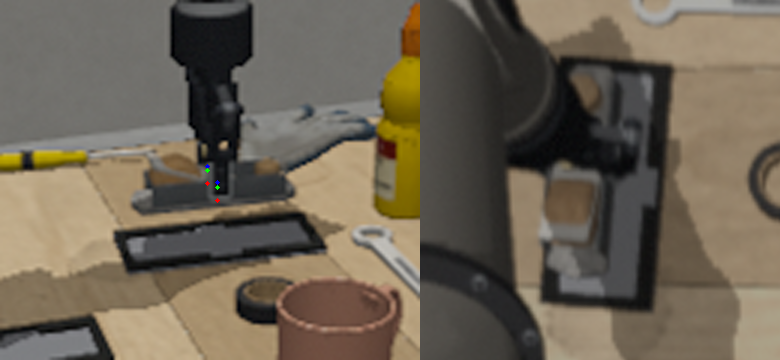

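The plane hangs level above its inlay, seen at pixel (215,180) on the left. The detectors put it about 6 mm short in x, so I'll correct and lower.

arm_command(
  plan=[
    {"tx": -0.003,"ty": -0.001,"tz": 0.01,"ax": 0,"ay": 0,"az": 0,"claw": 0.8},
    {"tx": -0.003,"ty": -0.001,"tz": 0.015,"ax": 0,"ay": 0,"az": 0,"claw": 0.8},
    {"tx": 0,"ty": 0,"tz": 0.01,"ax": 0,"ay": 0,"az": 0,"claw": 0.8},
    {"tx": 0,"ty": 0,"tz": 0.006,"ax": 0,"ay": 0,"az": 0,"claw": 0.8},
    {"tx": 0,"ty": 0,"tz": 0.003,"ax": 0,"ay": 0,"az": 0,"claw": 0.8},
    {"tx": 0,"ty": 0,"tz": 0,"ax": 0,"ay": 0,"az": 0,"claw": 0.8},
    {"tx": 0,"ty": 0,"tz": 0,"ax": 0,"ay": 0,"az": 0,"claw": 0.8},
    {"tx": 0,"ty": 0,"tz": 0,"ax": 0,"ay": 0,"az": 0,"claw": 0.8},
    {"tx": 0,"ty": 0,"tz": 0,"ax": 0,"ay": 0,"az": 0,"claw": 0.8},
    {"tx": 0,"ty": 0,"tz": 0,"ax": 0,"ay": 0,"az": 0,"claw": 0.8},
  ],
)

```text
clock: 6.65
tcp_pos: [0.6458, 0.2798, 0.1854]
orientation: [0.136, 3.138, -0.0]
contact_force: [-0.1, -1.2, -3.8]
grip_width: 0.0436
gripper_force: 76.0
```

```bash
python3 -c "
from h import *
[r.grab_frame(c) for c in('side','top')]
print(r.get_obs()['contact_force'],tip('plane_mid','side'),tip('plane_mid','top'));to(.6465,.2805,.185,85.1)"
```

```text
[-0.0499782  -0.72462293 -6.13190063] (array([0.641, 0.284, 0.034]), 0.91) (array([0.641, 0.28 , 0.031]), 0.98)
turn deg [ 0.02  0.02 -0.06] | shift first(mm) [-0.5  0.6  0.4] | turn first [-0.5  0.6  0.4] 
 arc(mm) [-0.5  0.6  0.4] rows>= 0.0 t 6.85 pos [0.6459 0.28   0.1854] j7 1.13
```

arm_command(
  plan=[
    {"tx": 0,"ty": 0,"tz": 0.0012,"ax": 0,"ay": 0,"az": 0,"claw": 0.8},
    {"tx": 0,"ty": 0,"tz": 0,"ax": 0,"ay": 0,"az": 0,"claw": 0.8},
    {"tx": 0,"ty": 0,"tz": 0,"ax": 0,"ay": 0,"az": 0,"claw": 0.2},
    {"tx": 0,"ty": 0,"tz": 0,"ax": 0,"ay": 0,"az": 0,"claw": 0.2},
    {"tx": 0,"ty": 0,"tz": 0,"ax": 0,"ay": 0,"az": 0,"claw": 0.1},
    {"tx": 0,"ty": 0,"tz": 0,"ax": 0,"ay": 0,"az": 0,"claw": 0},
    {"tx": 0,"ty": 0,"tz": -0.01,"ax": 0,"ay": 0,"az": 0,"claw": 0},
    {"tx": 0,"ty": 0,"tz": -0.03,"ax": 0,"ay": 0,"az": 0,"claw": 0},
    {"tx": 0,"ty": 0,"tz": -0.04,"ax": 0,"ay": 0,"az": 0,"claw": 0},
    {"tx": 0,"ty": 0,"tz": -0.04,"ax": 0,"ay": 0,"az": 0,"claw": 0},
  ],
)

```text
clock: 7.68
tcp_pos: [0.6454, 0.2796, 0.3056]
orientation: [-0.136, -3.137, 0.002]
contact_force: [1.2, 0.3, 1.2]
grip_width: 0.0855
gripper_force: 0.0
```

```bash
python3 -c "
from h import *
to(.427,-.1945,.31,102.9)"
```

```text
turn deg [ -0.05  -0.09 -17.86] | shift first(mm) [ 176.6 -491.3   -3.6] | turn first [ 318.8 -413.4   -4.4] 
 arc(mm) [ 250.7 -457.9   -4. ] rows>= 12.5 t 7.68 pos [0.6454 0.2796 0.3056] j7 1.11
```

arm_command(
  plan=[
    {"tx": 0.0157,"ty": -0.0286,"tz": 0,"ax": 0,"ay": 0,"az": -1.12,"claw": 0},
    {"tx": 0.0157,"ty": -0.0286,"tz": 0,"ax": 0,"ay": 0,"az": -1.12,"claw": 0},
    {"tx": 0.0157,"ty": -0.0286,"tz": 0,"ax": 0,"ay": 0,"az": -1.12,"claw": 0},
    {"tx": 0.0157,"ty": -0.0286,"tz": 0,"ax": 0,"ay": 0,"az": -1.12,"claw": 0},
    {"tx": 0.0157,"ty": -0.0286,"tz": 0,"ax": 0,"ay": 0,"az": -1.12,"claw": 0},
    {"tx": 0.0157,"ty": -0.0286,"tz": 0,"ax": 0,"ay": 0,"az": -1.12,"claw": 0},
    {"tx": 0.0157,"ty": -0.0286,"tz": 0,"ax": 0,"ay": 0,"az": -1.12,"claw": 0},
    {"tx": 0.0157,"ty": -0.0286,"tz": 0,"ax": 0,"ay": 0,"az": -1.12,"claw": 0},
    {"tx": 0.0157,"ty": -0.0286,"tz": 0,"ax": 0,"ay": 0,"az": -1.12,"claw": 0},
    {"tx": 0.0157,"ty": -0.0286,"tz": 0,"ax": 0,"ay": 0,"az": -1.12,"claw": 0},
  ],
)

```text
clock: 8.52
tcp_pos: [0.4887, -0.0073, 0.3054]
orientation: [-0.172, 3.135, 0.0]
contact_force: [0.6, -0.3, -0.5]
grip_width: 0.0855
gripper_force: 0.0
```

arm_command(
  plan=[
    {"tx": 0.0157,"ty": -0.0286,"tz": 0,"ax": 0,"ay": 0,"az": -1.12,"claw": 0},
    {"tx": 0.0157,"ty": -0.0286,"tz": 0,"ax": 0,"ay": 0,"az": -1.12,"claw": 0},
    {"tx": 0.0157,"ty": -0.0286,"tz": 0,"ax": 0,"ay": 0,"az": -1.12,"claw": 0},
    {"tx": 0.0157,"ty": -0.0286,"tz": 0,"ax": 0,"ay": 0,"az": -1.12,"claw": 0},
    {"tx": 0.0157,"ty": -0.0286,"tz": 0,"ax": 0,"ay": 0,"az": -1.12,"claw": 0},
    {"tx": 0.0157,"ty": -0.0286,"tz": 0,"ax": 0,"ay": 0,"az": -1.12,"claw": 0},
    {"tx": 0,"ty": 0,"tz": 0.03,"ax": 0,"ay": 0,"az": 0,"claw": 0},
    {"tx": 0,"ty": 0,"tz": 0.03,"ax": 0,"ay": 0,"az": 0,"claw": 0},
    {"tx": 0,"ty": 0,"tz": 0,"ax": 0,"ay": 0,"az": 0,"claw": 0},
    {"tx": 0,"ty": 0,"tz": 0,"ax": 0,"ay": 0,"az": 0,"claw": 0},
  ],
)

```text
clock: 9.35
tcp_pos: [0.423, -0.1901, 0.2444]
orientation: [0.354, -3.119, -0.002]
contact_force: [0.2, -0.2, 0.8]
grip_width: 0.0857
gripper_force: 0.0
```

```bash
python3 -c "
from h import *
[r.grab_frame(c) for c in('side','top')]
for t in('plane_mid','inlay_plane_floor','sander_mid'): print(t,tip(t,'side'),tip(t,'top'))
to(.427,-.1945,.178,102.9)"
```

```text
plane_mid (array([0.643, 0.281, 0.032]), 0.78) (array([0.644, 0.28 , 0.031]), 0.98)
inlay_plane_floor (array([0.642, 0.28 , 0.005]), 0.83) (array([0.639, 0.283, 0.001]), 0.64)
sander_mid (array([ 0.431, -0.196,  0.018]), 0.56) (array([ 0.426, -0.191,  0.017]), 0.54)
turn deg [-0.03  0.09  0.08] | shift first(mm) [-2.1 -5.1 67.3] | turn first [-2.2 -5.1 67.3] 
 arc(mm) [-2.1 -5.1 67.3] rows>= 1.6 t 9.75 pos [ 0.4238 -0.19    0.2453] j7 2.25
```

arm_command(
  plan=[
    {"tx": -0.002,"ty": -0.005,"tz": 0.02,"ax": 0,"ay": 0,"az": 0,"claw": 0},
    {"tx": 0,"ty": 0,"tz": 0.025,"ax": 0,"ay": 0,"az": 0,"claw": 0},
    {"tx": 0,"ty": 0,"tz": 0.02,"ax": 0,"ay": 0,"az": 0,"claw": 0},
    {"tx": 0,"ty": 0,"tz": 0,"ax": 0,"ay": 0,"az": 0,"claw": 0},
    {"tx": 0,"ty": 0,"tz": 0,"ax": 0,"ay": 0,"az": 0,"claw": 0.6},
    {"tx": 0,"ty": 0,"tz": 0,"ax": 0,"ay": 0,"az": 0,"claw": 0.6},
    {"tx": 0,"ty": 0,"tz": 0,"ax": 0,"ay": 0,"az": 0,"claw": 0.6},
    {"tx": 0,"ty": 0,"tz": 0,"ax": 0,"ay": 0,"az": 0,"claw": 0.6},
    {"tx": 0,"ty": 0,"tz": -0.02,"ax": 0,"ay": 0,"az": 0,"claw": 0.6},
    {"tx": 0,"ty": 0,"tz": -0.03,"ax": 0,"ay": 0,"az": 0,"claw": 0.6},
  ],
  squeeze=50,
)

```text
clock: 10.58
tcp_pos: [0.4256, -0.1941, 0.2292]
orientation: [0.354, -3.118, -0.002]
contact_force: [1.1, -0.9, -0.5]
grip_width: 0.0585
gripper_force: 54.6
```

```bash
python3 -c "
from h import *
[r.grab_frame(c) for c in('side','top')]
for t in('sander_mid','inlay_sanding_floor'): print(t,tip(t,'side'),tip(t,'top'))
to(.649,-.186,.23,82.4)"
```

```text
sander_mid (array([ 0.429, -0.193,  0.066]), 0.94) (array([ 0.424, -0.194,  0.07 ]), 0.52)
inlay_sanding_floor (array([ 0.648, -0.183,  0.001]), 0.65) (array([ 0.652, -0.189,  0.001]), 0.71)
turn deg [ 2.000e-02 -1.000e-02  2.057e+01] | shift first(mm) [-218.9  -41.9   -0.7] | turn first [-219.7   37.7   -0.7] 
 arc(mm) [-222.9   -2.2   -0.7] rows>= 5.3 t 10.88 pos [ 0.4262 -0.1943  0.2293] j7 2.27
```

arm_command(
  plan=[
    {"tx": -0.015,"ty": 0,"tz": 0,"ax": 0,"ay": 0,"az": 1.5,"claw": 0.6},
    {"tx": -0.022,"ty": 0,"tz": 0,"ax": 0,"ay": 0,"az": 2,"claw": 0.6},
    {"tx": -0.028,"ty": 0,"tz": 0,"ax": 0,"ay": 0,"az": 2.5,"claw": 0.6},
    {"tx": -0.031,"ty": -0.001,"tz": 0,"ax": 0,"ay": 0,"az": 3,"claw": 0.6},
    {"tx": -0.031,"ty": -0.001,"tz": 0,"ax": 0,"ay": 0,"az": 3,"claw": 0.6},
    {"tx": -0.031,"ty": 0,"tz": 0,"ax": 0,"ay": 0,"az": 3,"claw": 0.6},
    {"tx": -0.028,"ty": 0,"tz": 0,"ax": 0,"ay": 0,"az": 2.5,"claw": 0.6},
    {"tx": -0.022,"ty": 0,"tz": 0,"ax": 0,"ay": 0,"az": 2,"claw": 0.6},
    {"tx": -0.015,"ty": 0,"tz": 0,"ax": 0,"ay": 0,"az": 1.1,"claw": 0.6},
    {"tx": 0,"ty": 0,"tz": 0.02,"ax": 0,"ay": 0,"az": 0,"claw": 0.6},
  ],
)

```text
clock: 11.72
tcp_pos: [0.6524, -0.1822, 0.2113]
orientation: [0.208, 3.127, -0.002]
contact_force: [1.7, -0.2, -0.3]
grip_width: 0.0584
gripper_force: 54.6
```

arm_command(
  plan=[
    {"tx": 0,"ty": 0,"tz": 0.01,"ax": 0,"ay": 0,"az": 0,"claw": 0.6},
    {"tx": 0,"ty": 0,"tz": 0,"ax": 0,"ay": 0,"az": 0,"claw": 0.6},
    {"tx": 0,"ty": 0,"tz": 0,"ax": 0,"ay": 0,"az": 0,"claw": 0.6},
    {"tx": 0,"ty": 0,"tz": 0,"ax": 0,"ay": 0,"az": 0,"claw": 0.6},
    {"tx": 0,"ty": 0,"tz": 0,"ax": 0,"ay": 0,"az": 0,"claw": 0.6},
    {"tx": 0,"ty": 0,"tz": 0,"ax": 0,"ay": 0,"az": 0,"claw": 0.6},
    {"tx": 0,"ty": 0,"tz": 0,"ax": 0,"ay": 0,"az": 0,"claw": 0.6},
    {"tx": 0,"ty": 0,"tz": 0,"ax": 0,"ay": 0,"az": 0,"claw": 0.6},
    {"tx": 0,"ty": 0,"tz": 0,"ax": 0,"ay": 0,"az": 0,"claw": 0.6},
    {"tx": 0,"ty": 0,"tz": 0,"ax": 0,"ay": 0,"az": 0,"claw": 0.6},
  ],
)

```text
clock: 12.55
tcp_pos: [0.648, -0.1822, 0.1997]
orientation: [0.209, 3.134, 0.0]
contact_force: [0.3, 0.2, -0.9]
grip_width: 0.0589
gripper_force: 54.6
```

```bash
python3 s.py a4 .649 -.186 .12 .649 -.186 .182 82.4; python3 -c "
from h import *
for t in('sander_mid','inlay_sanding_floor'): print(t,tip(t,'side'),tip(t,'top'))"
```

```text
turn deg [ 0.    0.01 -0.04] | shift first(mm) [-1.5 -3.6 17.7] | turn first [-1.5 -3.6 17.7] 
 arc(mm) [-1.5 -3.6 17.7] rows>= 0.4 t 12.55 pos [ 0.648  -0.1822  0.1997] j7 1.87
[ 0.64798372 -0.18223901  0.19966489] 0.058869651255902926
sander_mid (array([ 0.653, -0.179,  0.037]), 0.73) None
inlay_sanding_floor (array([ 0.65 , -0.183,  0.   ]), 0.75) None
```

View pics/a4.png

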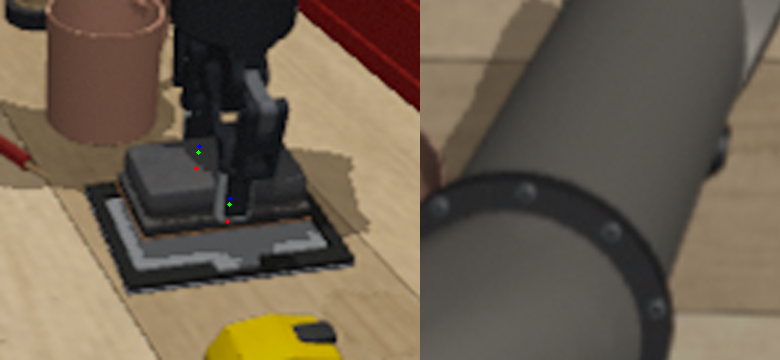

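The sander hangs over its pocket at pixel (215,180), aligned with it. Shift about 4 mm in -y, lower and release.

arm_command(
  plan=[
    {"tx": 0.001,"ty": -0.004,"tz": 0.004,"ax": 0,"ay": 0,"az": 0,"claw": 0.6},
    {"tx": 0,"ty": 0,"tz": 0.006,"ax": 0,"ay": 0,"az": 0,"claw": 0.6},
    {"tx": 0,"ty": 0,"tz": 0.005,"ax": 0,"ay": 0,"az": 0,"claw": 0.6},
    {"tx": 0,"ty": 0,"tz": 0.0025,"ax": 0,"ay": 0,"az": 0,"claw": 0.6},
    {"tx": 0,"ty": 0,"tz": 0,"ax": 0,"ay": 0,"az": 0,"claw": 0.6},
    {"tx": 0,"ty": 0,"tz": 0,"ax": 0,"ay": 0,"az": 0,"claw": 0.6},
    {"tx": 0,"ty": 0,"tz": 0,"ax": 0,"ay": 0,"az": 0,"claw": 0.6},
    {"tx": 0,"ty": 0,"tz": 0,"ax": 0,"ay": 0,"az": 0,"claw": 0.6},
    {"tx": 0,"ty": 0,"tz": 0,"ax": 0,"ay": 0,"az": 0,"claw": 0.6},
    {"tx": 0,"ty": 0,"tz": 0,"ax": 0,"ay": 0,"az": 0,"claw": 0.6},
  ],
)

```text
clock: 13.68
tcp_pos: [0.6461, -0.1867, 0.184]
orientation: [-0.21, -3.134, -0.001]
contact_force: [-8.5, 1.7, 20.4]
grip_width: 0.0585
gripper_force: 56.8
```

```bash
python3 -c "
from h import *
r.grab_frame('side');print(tip('sander_mid','side'),tip('inlay_sanding_floor','side'),r.get_obs()['contact_force'])
to(.647,-.186,.182,82.4)"
```

```text
(array([ 0.65 , -0.186,  0.02 ]), 0.6) (array([ 0.648, -0.184,  0.   ]), 0.97) [-7.59188146  2.18592166 20.89338491]
turn deg [ 0.02 -0.03 -0.09] | shift first(mm) [-0.8  0.9  2. ] | turn first [-0.8  0.9  2. ] 
 arc(mm) [-0.8  0.9  2. ] rows>= 0.1 t 13.83 pos [ 0.6461 -0.1868  0.184 ] j7 1.88
```

arm_command(
  plan=[
    {"tx": 0,"ty": 0,"tz": -0.001,"ax": 0,"ay": 0,"az": 0,"claw": 0.6},
    {"tx": 0,"ty": 0,"tz": 0,"ax": 0,"ay": 0,"az": 0,"claw": 0.2},
    {"tx": 0,"ty": 0,"tz": 0,"ax": 0,"ay": 0,"az": 0,"claw": 0.1},
    {"tx": 0,"ty": 0,"tz": 0,"ax": 0,"ay": 0,"az": 0,"claw": 0},
    {"tx": 0,"ty": 0,"tz": 0,"ax": 0,"ay": 0,"az": 0,"claw": 0},
    {"tx": 0,"ty": 0,"tz": -0.01,"ax": 0,"ay": 0,"az": 0,"claw": 0},
    {"tx": 0,"ty": 0,"tz": -0.03,"ax": 0,"ay": 0,"az": 0,"claw": 0},
    {"tx": 0,"ty": 0,"tz": -0.04,"ax": 0,"ay": 0,"az": 0,"claw": 0},
    {"tx": 0,"ty": 0,"tz": -0.04,"ax": 0,"ay": 0,"az": 0,"claw": 0},
    {"tx": 0,"ty": 0,"tz": 0,"ax": 0,"ay": 0,"az": 0,"claw": 0},
  ],
)

```text
clock: 14.67
tcp_pos: [0.649, -0.1877, 0.3122]
orientation: [0.21, 3.121, -0.003]
contact_force: [1.4, -1.7, 0.7]
grip_width: 0.0854
gripper_force: 0.0
```

```bash
python3 -c "
from h import *
[r.grab_frame(c) for c in('side','top')]
for t in('sander_mid','measure_mid'): print(t,tip(t,'side'),tip(t,'top'))
to(.608,-.348,.305,85)"
```

```text
sander_mid (array([ 0.649, -0.185,  0.022]), 0.71) None
measure_mid (array([ 0.608, -0.351,  0.031]), 0.75) (array([ 0.612, -0.35 ,  0.033]), 0.77)
turn deg [ 0.02 -0.17 -2.63] | shift first(mm) [  16.  -165.9   -3.6] | turn first [  23.6 -165.    -3.6] 
 arc(mm) [  19.8 -165.5   -3.6] rows>= 4.0 t 14.97 pos [ 0.6459 -0.1857  0.3014] j7 1.84
```

arm_command(
  plan=[
    {"tx": 0.003,"ty": -0.025,"tz": 0,"ax": 0,"ay": 0,"az": -0.4,"claw": 0},
    {"tx": 0.003,"ty": -0.03,"tz": 0,"ax": 0,"ay": 0,"az": -0.4,"claw": 0},
    {"tx": 0.004,"ty": -0.03,"tz": 0,"ax": 0,"ay": 0,"az": -0.6,"claw": 0},
    {"tx": 0.004,"ty": -0.03,"tz": 0,"ax": 0,"ay": 0,"az": -0.6,"claw": 0},
    {"tx": 0.003,"ty": -0.03,"tz": 0,"ax": 0,"ay": 0,"az": -0.4,"claw": 0},
    {"tx": 0.003,"ty": -0.021,"tz": 0.01,"ax": 0,"ay": 0,"az": -0.2,"claw": 0},
    {"tx": 0,"ty": 0,"tz": 0.02,"ax": 0,"ay": 0,"az": 0,"claw": 0},
    {"tx": 0,"ty": 0,"tz": 0,"ax": 0,"ay": 0,"az": 0,"claw": 0},
    {"tx": 0,"ty": 0,"tz": 0,"ax": 0,"ay": 0,"az": 0,"claw": 0},
    {"tx": 0,"ty": 0,"tz": 0,"ax": 0,"ay": 0,"az": 0,"claw": 0},
  ],
)

```text
clock: 15.8
tcp_pos: [0.6084, -0.3475, 0.2726]
orientation: [-0.136, -3.138, -0.002]
contact_force: [0.3, 0.6, 0.8]
grip_width: 0.0853
gripper_force: 0.0
```

```bash
python3 s.py a5 .649 -.186 .12 .609 -.349 .186 85;  python3 -c "
from h import *
for t in('sander_mid','measure_mid','inlay_sanding_floor'): print(t,tip(t,'side'),tip(t,'top'))"
```

```text
turn deg [ 0.07 -0.05  0.05] | shift first(mm) [-0.8 -1.6 86.6] | turn first [-0.7 -1.5 86.6] 
 arc(mm) [-0.8 -1.5 86.6] rows>= 2.1 t 15.8 pos [ 0.6084 -0.3475  0.2726] j7 2.13
[ 0.60838409 -0.34745693  0.27260169] 0.08525741887899205
sander_mid None (array([0.643, 0.279, 0.032]), 0.69)
measure_mid (array([ 0.611, -0.347,  0.033]), 0.58) (array([ 0.611, -0.349,  0.036]), 0.43)
inlay_sanding_floor (array([ 0.647, -0.181,  0.001]), 0.98) (array([ 0.647, -0.188,  0.003]), 0.88)
```

View pics/a5.png

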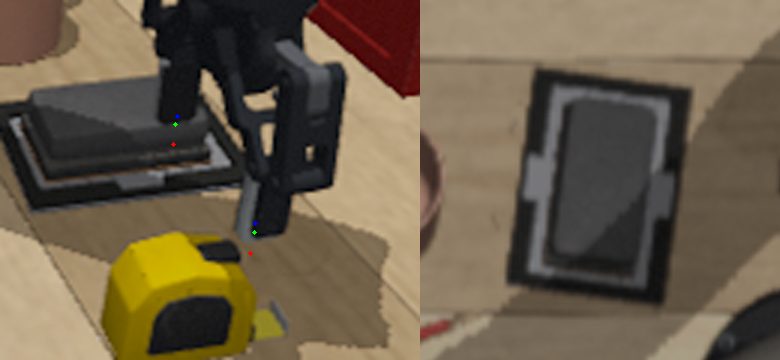

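The right tile shows the sander seated inside its pocket, with grey floor visible all round. On the left, the fingers straddle the measure, so descend and grip.

arm_command(
  plan=[
    {"tx": -0.001,"ty": -0.001,"tz": 0.025,"ax": 0,"ay": 0,"az": 0,"claw": 0},
    {"tx": 0,"ty": 0,"tz": 0.025,"ax": 0,"ay": 0,"az": 0,"claw": 0},
    {"tx": 0,"ty": 0,"tz": 0.025,"ax": 0,"ay": 0,"az": 0,"claw": 0},
    {"tx": 0,"ty": 0,"tz": 0.01,"ax": 0,"ay": 0,"az": 0,"claw": 0},
    {"tx": 0,"ty": 0,"tz": 0,"ax": 0,"ay": 0,"az": 0,"claw": 0.5},
    {"tx": 0,"ty": 0,"tz": 0,"ax": 0,"ay": 0,"az": 0,"claw": 0.9},
    {"tx": 0,"ty": 0,"tz": 0,"ax": 0,"ay": 0,"az": 0,"claw": 0.9},
    {"tx": 0,"ty": 0,"tz": 0,"ax": 0,"ay": 0,"az": 0,"claw": 0.9},
    {"tx": 0,"ty": 0,"tz": 0,"ax": 0,"ay": 0,"az": 0,"claw": 0.9},
    {"tx": 0,"ty": 0,"tz": 0,"ax": 0,"ay": 0,"az": 0,"claw": 0.9},
  ],
  squeeze=40,
)

```text
clock: 17.03
tcp_pos: [0.6094, -0.3501, 0.19]
orientation: [0.138, 3.136, -0.001]
contact_force: [-0.4, 1.5, 6.0]
grip_width: 0.0335
gripper_force: 40.6
```

arm_command(
  plan=[
    {"tx": 0,"ty": 0,"tz": -0.015,"ax": 0,"ay": 0,"az": 0,"claw": 0.9},
    {"tx": 0,"ty": 0,"tz": -0.035,"ax": 0,"ay": 0,"az": 0,"claw": 0.9},
    {"tx": 0,"ty": 0,"tz": -0.035,"ax": 0,"ay": 0,"az": 0,"claw": 0.9},
    {"tx": 0,"ty": 0,"tz": -0.025,"ax": 0,"ay": 0,"az": 0,"claw": 0.9},
    {"tx": 0,"ty": 0,"tz": 0,"ax": 0,"ay": 0,"az": 0,"claw": 0.9},
    {"tx": 0,"ty": 0,"tz": 0,"ax": 0,"ay": 0,"az": 0,"claw": 0.9},
    {"tx": 0,"ty": 0,"tz": 0,"ax": 0,"ay": 0,"az": 0,"claw": 0.9},
    {"tx": 0,"ty": 0,"tz": 0,"ax": 0,"ay": 0,"az": 0,"claw": 0.9},
    {"tx": 0,"ty": 0,"tz": 0,"ax": 0,"ay": 0,"az": 0,"claw": 0.9},
    {"tx": 0,"ty": 0,"tz": 0,"ax": 0,"ay": 0,"az": 0,"claw": 0.9},
  ],
)

```text
clock: 17.87
tcp_pos: [0.6083, -0.3495, 0.2965]
orientation: [-0.138, -3.136, -0.001]
contact_force: [-0.1, -0.3, -1.7]
grip_width: 0.0333
gripper_force: 40.2
```

```bash
python3 -c "
from h import *
[r.grab_frame(c) for c in('side','top')]
for t in('measure_mid','inlay_measure_floor'): print(t,tip(t,'side'),tip(t,'top'))
to(.426,.125,.296,90)"
```

```text
measure_mid (array([ 0.611, -0.351,  0.141]), 0.76) None
inlay_measure_floor (array([0.425, 0.125, 0.002]), 0.9) (array([0.426, 0.126, 0.006]), 0.94)
turn deg [ 0.   -0.02 -5.04] | shift first(mm) [223.7 456.9   1.9] | turn first [182.7 474.8   1.8] 
 arc(mm) [203.4 466.3   1.8] rows>= 12.2 t 18.17 pos [ 0.6087 -0.3498  0.2978] j7 2.13
```

arm_command(
  plan=[
    {"tx": 0.006,"ty": 0.014,"tz": 0,"ax": 0,"ay": 0,"az": -0.1,"claw": 0.9},
    {"tx": 0.011,"ty": 0.025,"tz": 0,"ax": 0,"ay": 0,"az": -0.3,"claw": 0.9},
    {"tx": 0.013,"ty": 0.03,"tz": 0,"ax": 0,"ay": 0,"az": -0.3,"claw": 0.9},
    {"tx": 0.013,"ty": 0.03,"tz": 0,"ax": 0,"ay": 0,"az": -0.3,"claw": 0.9},
    {"tx": 0.013,"ty": 0.03,"tz": 0,"ax": 0,"ay": 0,"az": -0.3,"claw": 0.9},
    {"tx": 0.013,"ty": 0.03,"tz": 0,"ax": 0,"ay": 0,"az": -0.3,"claw": 0.9},
    {"tx": 0.013,"ty": 0.03,"tz": 0,"ax": 0,"ay": 0,"az": -0.3,"claw": 0.9},
    {"tx": 0.013,"ty": 0.03,"tz": 0,"ax": 0,"ay": 0,"az": -0.3,"claw": 0.9},
    {"tx": 0.013,"ty": 0.03,"tz": 0,"ax": 0,"ay": 0,"az": -0.3,"claw": 0.9},
    {"tx": 0.013,"ty": 0.03,"tz": 0,"ax": 0,"ay": 0,"az": -0.3,"claw": 0.9},
  ],
)

```text
clock: 19.0
tcp_pos: [0.5058, -0.0622, 0.2984]
orientation: [0.061, 3.14, 0.0]
contact_force: [-0.4, 0.7, -2.2]
grip_width: 0.0336
gripper_force: 40.3
```

arm_command(
  plan=[
    {"tx": 0.013,"ty": 0.03,"tz": 0,"ax": 0,"ay": 0,"az": -0.3,"claw": 0.9},
    {"tx": 0.013,"ty": 0.03,"tz": 0,"ax": 0,"ay": 0,"az": -0.3,"claw": 0.9},
    {"tx": 0.013,"ty": 0.03,"tz": 0,"ax": 0,"ay": 0,"az": -0.3,"claw": 0.9},
    {"tx": 0.013,"ty": 0.03,"tz": 0,"ax": 0,"ay": 0,"az": -0.3,"claw": 0.9},
    {"tx": 0.013,"ty": 0.03,"tz": 0,"ax": 0,"ay": 0,"az": -0.3,"claw": 0.9},
    {"tx": 0.013,"ty": 0.03,"tz": 0,"ax": 0,"ay": 0,"az": -0.3,"claw": 0.9},
    {"tx": 0.011,"ty": 0.025,"tz": 0,"ax": 0,"ay": 0,"az": -0.4,"claw": 0.9},
    {"tx": 0.004,"ty": 0.012,"tz": 0.01,"ax": 0,"ay": 0,"az": 0,"claw": 0.9},
    {"tx": 0,"ty": 0,"tz": 0.025,"ax": 0,"ay": 0,"az": 0,"claw": 0.9},
    {"tx": 0,"ty": 0,"tz": 0.025,"ax": 0,"ay": 0,"az": 0,"claw": 0.9},
  ],
)

```text
clock: 19.83
tcp_pos: [0.4188, 0.1567, 0.238]
orientation: [-0.002, 3.138, 0.003]
contact_force: [0.8, -0.4, -2.3]
grip_width: 0.0337
gripper_force: 40.3
```

arm_command(
  plan=[
    {"tx": 0,"ty": 0,"tz": 0.015,"ax": 0,"ay": 0,"az": 0,"claw": 0.9},
    {"tx": 0,"ty": 0,"tz": 0,"ax": 0,"ay": 0,"az": 0,"claw": 0.9},
    {"tx": 0,"ty": 0,"tz": 0,"ax": 0,"ay": 0,"az": 0,"claw": 0.9},
    {"tx": 0,"ty": 0,"tz": 0,"ax": 0,"ay": 0,"az": 0,"claw": 0.9},
    {"tx": 0,"ty": 0,"tz": 0,"ax": 0,"ay": 0,"az": 0,"claw": 0.9},
    {"tx": 0,"ty": 0,"tz": 0,"ax": 0,"ay": 0,"az": 0,"claw": 0.9},
    {"tx": 0,"ty": 0,"tz": 0,"ax": 0,"ay": 0,"az": 0,"claw": 0.9},
    {"tx": 0,"ty": 0,"tz": 0,"ax": 0,"ay": 0,"az": 0,"claw": 0.9},
    {"tx": 0,"ty": 0,"tz": 0,"ax": 0,"ay": 0,"az": 0,"claw": 0.9},
    {"tx": 0,"ty": 0,"tz": 0,"ax": 0,"ay": 0,"az": 0,"claw": 0.9},
  ],
)

```text
clock: 20.67
tcp_pos: [0.4183, 0.1556, 0.2232]
orientation: [0.001, 3.141, 0.0]
contact_force: [-0.2, 0.0, -2.1]
grip_width: 0.034
gripper_force: 40.2
```

```bash
python3 s.py a6 .426 .125 .1 .426 .125 .191 90; python3 -c "
from h import *
for t in('measure_mid','inlay_measure_floor'): print(t,tip(t,'side'),tip(t,'top'))"
```

```text
turn deg [ 0.02  0.02 -0.04] | shift first(mm) [ -7.7 -30.6  32.2] | turn first [ -7.7 -30.6  32.2] 
 arc(mm) [ -7.7 -30.6  32.2] rows>= 1.1 t 20.67 pos [0.4183 0.1556 0.2232] j7 1.25
[0.4183339  0.15563233 0.22318366] 0.03403406275779575
measure_mid (array([0.421, 0.158, 0.064]), 0.71) (array([0.419, 0.153, 0.066]), 0.46)
inlay_measure_floor (array([0.423, 0.124, 0.001]), 0.68) (array([0.426, 0.125, 0.006]), 0.75)
```

View pics/a6.png

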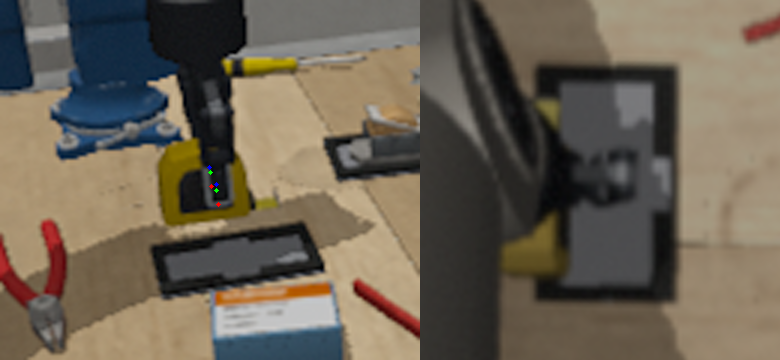

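The measure hangs 30 mm too far in +y, at left pixel (205,185) with the inlay below it at (237,258). Correct that, then lower.

arm_command(
  plan=[
    {"tx": -0.002,"ty": -0.01,"tz": 0,"ax": 0,"ay": 0,"az": 0,"claw": 0.9},
    {"tx": -0.002,"ty": -0.011,"tz": 0,"ax": 0,"ay": 0,"az": 0,"claw": 0.9},
    {"tx": -0.002,"ty": -0.01,"tz": 0,"ax": 0,"ay": 0,"az": 0,"claw": 0.9},
    {"tx": 0,"ty": 0,"tz": 0,"ax": 0,"ay": 0,"az": 0,"claw": 0.9},
    {"tx": 0,"ty": 0,"tz": 0.008,"ax": 0,"ay": 0,"az": 0,"claw": 0.9},
    {"tx": 0,"ty": 0,"tz": 0.01,"ax": 0,"ay": 0,"az": 0,"claw": 0.9},
    {"tx": 0,"ty": 0,"tz": 0.008,"ax": 0,"ay": 0,"az": 0,"claw": 0.9},
    {"tx": 0,"ty": 0,"tz": 0.004,"ax": 0,"ay": 0,"az": 0,"claw": 0.9},
    {"tx": 0,"ty": 0,"tz": 0,"ax": 0,"ay": 0,"az": 0,"claw": 0.9},
    {"tx": 0,"ty": 0,"tz": 0,"ax": 0,"ay": 0,"az": 0,"claw": 0.9},
  ],
)

```text
clock: 21.8
tcp_pos: [0.4241, 0.1249, 0.1923]
orientation: [-0.0, -3.141, 0.0]
contact_force: [-0.6, 0.3, -3.2]
grip_width: 0.0339
gripper_force: 39.9
```

```bash
python3 -c "
from h import *
r.grab_frame('side');print(tip('measure_mid','side'),tip('inlay_measure_floor','side'))
to(.425,.125,.191,90)"
```

```text
None (array([0.427, 0.125, 0.003]), 0.85)
turn deg [-0.01 -0.04 -0.01] | shift first(mm) [-0.9  0.2  1.6] | turn first [-0.9  0.2  1.6] 
 arc(mm) [-0.9  0.2  1.6] rows>= 0.0 t 21.95 pos [0.4241 0.1248 0.1926] j7 1.34
```

arm_command(
  plan=[
    {"tx": -0.001,"ty": 0,"tz": 0.002,"ax": 0,"ay": 0,"az": 0,"claw": 0.9},
    {"tx": 0,"ty": 0,"tz": 0,"ax": 0,"ay": 0,"az": 0,"claw": 0.9},
    {"tx": 0,"ty": 0,"tz": 0,"ax": 0,"ay": 0,"az": 0,"claw": 0.9},
    {"tx": 0,"ty": 0,"tz": 0,"ax": 0,"ay": 0,"az": 0,"claw": 0.4},
    {"tx": 0,"ty": 0,"tz": 0,"ax": 0,"ay": 0,"az": 0,"claw": 0.2},
    {"tx": 0,"ty": 0,"tz": 0,"ax": 0,"ay": 0,"az": 0,"claw": 0},
    {"tx": 0,"ty": 0,"tz": 0,"ax": 0,"ay": 0,"az": 0,"claw": 0},
    {"tx": 0,"ty": 0,"tz": -0.03,"ax": 0,"ay": 0,"az": 0,"claw": 0},
    {"tx": 0,"ty": 0,"tz": -0.04,"ax": 0,"ay": 0,"az": 0,"claw": 0},
    {"tx": 0,"ty": 0,"tz": -0.04,"ax": 0,"ay": 0,"az": 0,"claw": 0},
  ],
)

```text
clock: 22.78
tcp_pos: [0.4248, 0.1243, 0.3014]
orientation: [-0.002, -3.139, 0.003]
contact_force: [1.3, 0.9, -0.4]
grip_width: 0.0854
gripper_force: 0.0
```

```bash
python3 -c "
from h import *
[r.grab_frame(c) for c in('side','top')]
for t in('measure_mid','tape_mid'): print(t,tip(t,'side'),tip(t,'top'))
to(.644,.1365,.24,90)"
```

```text
measure_mid (array([0.425, 0.126, 0.035]), 0.9) (array([0.426, 0.124, 0.035]), 0.63)
tape_mid (array([0.644, 0.28 , 0.032]), 0.66) (array([0.646, 0.14 , 0.009]), 0.54)
turn deg [-0.04 -0.09 -0.03] | shift first(mm) [-219.4   12.1   59.8] | turn first [-219.3   12.    60.1] 
 arc(mm) [-219.3   12.1   60. ] rows>= 5.5 t 23.08 pos [0.4247 0.1245 0.3001] j7 1.25
```

arm_command(
  plan=[
    {"tx": -0.02,"ty": 0.001,"tz": 0,"ax": 0,"ay": 0,"az": 0,"claw": 0},
    {"tx": -0.035,"ty": 0.002,"tz": 0,"ax": 0,"ay": 0,"az": 0,"claw": 0},
    {"tx": -0.037,"ty": 0.002,"tz": 0,"ax": 0,"ay": 0,"az": 0,"claw": 0},
    {"tx": -0.037,"ty": 0.002,"tz": 0,"ax": 0,"ay": 0,"az": 0,"claw": 0},
    {"tx": -0.037,"ty": 0.002,"tz": 0,"ax": 0,"ay": 0,"az": 0,"claw": 0},
    {"tx": -0.033,"ty": 0.002,"tz": 0.01,"ax": 0,"ay": 0,"az": 0,"claw": 0},
    {"tx": -0.02,"ty": 0.001,"tz": 0.02,"ax": 0,"ay": 0,"az": 0,"claw": 0},
    {"tx": 0,"ty": 0,"tz": 0.03,"ax": 0,"ay": 0,"az": 0,"claw": 0},
    {"tx": 0,"ty": 0,"tz": 0,"ax": 0,"ay": 0,"az": 0,"claw": 0},
    {"tx": 0,"ty": 0,"tz": 0,"ax": 0,"ay": 0,"az": 0,"claw": 0},
  ],
)

```text
clock: 23.92
tcp_pos: [0.6427, 0.136, 0.2373]
orientation: [-0.002, -3.134, 0.004]
contact_force: [0.0, 0.4, -0.1]
grip_width: 0.0855
gripper_force: 0.0
```

```bash
python3 s.py a7 .426 .125 .1 .6435 .1365 .176 90; python3 -c "
from h import *
for t in('tape_mid',): print(t,tip(t,'side'),tip(t,'top'))"
```

```text
turn deg [-0.14 -0.43 -0.06] | shift first(mm) [-1.2  0.7 61.3] | turn first [-0.8  0.5 61.3] 
 arc(mm) [-1.   0.6 61.3] rows>= 1.5 t 23.92 pos [0.6427 0.136  0.2373] j7 1.45
[0.64271495 0.13595864 0.23732023] 0.0854967354491744
tape_mid (array([0.644, 0.139, 0.007]), 0.51) (array([0.647, 0.137, 0.01 ]), 0.61)
```

View pics/a7.png

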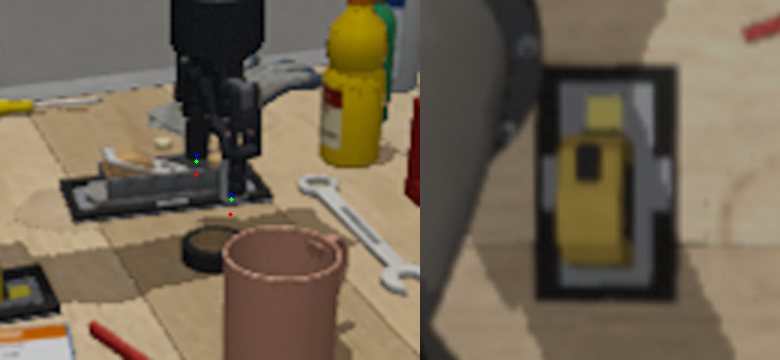

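The right tile shows the measure inside its pocket with grey floor around it. The left tile shows the fingers above the tape at (210,250), so descend and grip.

arm_command(
  plan=[
    {"tx": -0.002,"ty": 0.001,"tz": 0.02,"ax": 0,"ay": 0,"az": 0,"claw": 0},
    {"tx": 0,"ty": 0,"tz": 0.025,"ax": 0,"ay": 0,"az": 0,"claw": 0},
    {"tx": 0,"ty": 0,"tz": 0.015,"ax": 0,"ay": 0,"az": 0,"claw": 0},
    {"tx": 0,"ty": 0,"tz": 0,"ax": 0,"ay": 0,"az": 0,"claw": 0},
    {"tx": 0,"ty": 0,"tz": 0,"ax": 0,"ay": 0,"az": 0,"claw": 0},
    {"tx": 0,"ty": 0,"tz": 0,"ax": 0,"ay": 0,"az": 0,"claw": 0.6},
    {"tx": 0,"ty": 0,"tz": 0,"ax": 0,"ay": 0,"az": 0,"claw": 0.6},
    {"tx": 0,"ty": 0,"tz": 0,"ax": 0,"ay": 0,"az": 0,"claw": 0.6},
    {"tx": 0,"ty": 0,"tz": 0,"ax": 0,"ay": 0,"az": 0,"claw": 0.6},
    {"tx": 0,"ty": 0,"tz": 0,"ax": 0,"ay": 0,"az": 0,"claw": 0.6},
  ],
  squeeze=35,
)

```text
clock: 24.95
tcp_pos: [0.647, 0.1374, 0.1831]
orientation: [0.002, 3.139, 0.001]
contact_force: [-1.5, -0.3, 5.9]
grip_width: 0.0574
gripper_force: 35.8
```

arm_command(
  plan=[
    {"tx": 0,"ty": 0,"tz": -0.015,"ax": 0,"ay": 0,"az": 0,"claw": 0.6},
    {"tx": 0,"ty": 0,"tz": -0.035,"ax": 0,"ay": 0,"az": 0,"claw": 0.6},
    {"tx": 0,"ty": 0,"tz": -0.035,"ax": 0,"ay": 0,"az": 0,"claw": 0.6},
    {"tx": 0,"ty": 0,"tz": -0.035,"ax": 0,"ay": 0,"az": 0,"claw": 0.6},
    {"tx": 0,"ty": 0,"tz": -0.02,"ax": 0,"ay": 0,"az": 0,"claw": 0.6},
    {"tx": 0,"ty": 0,"tz": 0,"ax": 0,"ay": 0,"az": 0,"claw": 0.6},
    {"tx": 0,"ty": 0,"tz": 0,"ax": 0,"ay": 0,"az": 0,"claw": 0.6},
    {"tx": 0,"ty": 0,"tz": 0,"ax": 0,"ay": 0,"az": 0,"claw": 0.6},
    {"tx": 0,"ty": 0,"tz": 0,"ax": 0,"ay": 0,"az": 0,"claw": 0.6},
    {"tx": 0,"ty": 0,"tz": 0,"ax": 0,"ay": 0,"az": 0,"claw": 0.6},
  ],
)

```text
clock: 25.78
tcp_pos: [0.6457, 0.1374, 0.3196]
orientation: [-0.001, -3.139, 0.001]
contact_force: [0.6, -0.8, -0.8]
grip_width: 0.057
gripper_force: 37.9
```

```bash
python3 -c "
from h import *
[r.grab_frame(c) for c in('side','top')]
for t in('tape_mid','inlay_round_floor'): print(t,tip(t,'side'),tip(t,'top'))
to(.391,-.340,.316,80)"
```

```text
tape_mid (array([0.638, 0.139, 0.146]), 0.72) (array([0.645, 0.137, 0.143]), 0.6)
inlay_round_floor (array([ 0.391, -0.34 ,  0.004]), 0.75) (array([ 0.392, -0.344,  0.008]), 0.69)
turn deg [-0.02 -0.03  9.95] | shift first(mm) [ 254.9 -477.6    4.9] | turn first [ 168.5 -514.5    4.6] 
 arc(mm) [ 212.5 -497.9    4.7] rows>= 13.0 t 26.08 pos [0.6463 0.1374 0.3206] j7 1.42
```

arm_command(
  plan=[
    {"tx": 0.0085,"ty": -0.015,"tz": 0,"ax": 0,"ay": 0,"az": 0,"claw": 0.6},
    {"tx": 0.017,"ty": -0.032,"tz": 0,"ax": 0,"ay": 0,"az": 0,"claw": 0.6},
    {"tx": 0.017,"ty": -0.032,"tz": 0,"ax": 0,"ay": 0,"az": 0,"claw": 0.6},
    {"tx": 0.017,"ty": -0.032,"tz": 0,"ax": 0,"ay": 0,"az": 0,"claw": 0.6},
    {"tx": 0.017,"ty": -0.032,"tz": 0,"ax": 0,"ay": 0,"az": 0,"claw": 0.6},
    {"tx": 0.017,"ty": -0.032,"tz": 0,"ax": 0,"ay": 0,"az": 0,"claw": 0.6},
    {"tx": 0.017,"ty": -0.032,"tz": 0,"ax": 0,"ay": 0,"az": 0,"claw": 0.6},
    {"tx": 0.017,"ty": -0.032,"tz": 0,"ax": 0,"ay": 0,"az": 0,"claw": 0.6},
    {"tx": 0.017,"ty": -0.032,"tz": 0,"ax": 0,"ay": 0,"az": 0,"claw": 0.6},
    {"tx": 0.017,"ty": -0.032,"tz": 0,"ax": 0,"ay": 0,"az": 0,"claw": 0.6},
  ],
)

```text
clock: 26.92
tcp_pos: [0.4835, -0.1669, 0.3212]
orientation: [0.001, 3.141, 0.0]
contact_force: [0.4, -0.5, -1.0]
grip_width: 0.0568
gripper_force: 37.9
```

arm_command(
  plan=[
    {"tx": 0.017,"ty": -0.032,"tz": 0,"ax": 0,"ay": 0,"az": 0,"claw": 0.6},
    {"tx": 0.017,"ty": -0.032,"tz": 0,"ax": 0,"ay": 0,"az": 0,"claw": 0.6},
    {"tx": 0.017,"ty": -0.032,"tz": 0,"ax": 0,"ay": 0,"az": 0,"claw": 0.6},
    {"tx": 0.017,"ty": -0.032,"tz": 0,"ax": 0,"ay": 0,"az": 0,"claw": 0.6},
    {"tx": 0.017,"ty": -0.032,"tz": 0,"ax": 0,"ay": 0,"az": 0,"claw": 0.6},
    {"tx": 0.0085,"ty": -0.015,"tz": 0,"ax": 0,"ay": 0,"az": 0,"claw": 0.6},
    {"tx": 0,"ty": 0,"tz": 0.03,"ax": 0,"ay": 0,"az": 0,"claw": 0.6},
    {"tx": 0,"ty": 0,"tz": 0.04,"ax": 0,"ay": 0,"az": 0,"claw": 0.6},
    {"tx": 0,"ty": 0,"tz": 0.03,"ax": 0,"ay": 0,"az": 0,"claw": 0.6},
    {"tx": 0,"ty": 0,"tz": 0,"ax": 0,"ay": 0,"az": 0,"claw": 0.6},
  ],
)

```text
clock: 27.75
tcp_pos: [0.3891, -0.3389, 0.2163]
orientation: [-0.001, -3.134, -0.008]
contact_force: [-1.0, 1.0, -0.8]
grip_width: 0.057
gripper_force: 38.3
```

```bash
python3 s.py a8 .426 .125 .1 .391 -.340 .186 90; python3 -c "
from h import *
for t in('tape_mid','inlay_round_floor'): print(t,tip(t,'side'),tip(t,'top'))"
```

```text
turn deg [ 0.28 -0.44 -0.04] | shift first(mm) [-2.1 -1.3 30.3] | turn first [-1.9 -1.1 30.3] 
 arc(mm) [-2.  -1.2 30.3] rows>= 0.7 t 27.75 pos [ 0.3891 -0.3389  0.2163] j7 2.45
[ 0.38911016 -0.33885595  0.21633168] 0.0570256769116333
tape_mid (array([ 0.386, -0.333,  0.04 ]), 0.93) (array([ 0.389, -0.338,  0.045]), 0.67)
inlay_round_floor (array([ 0.392, -0.34 ,  0.004]), 0.68) (array([ 0.391, -0.344,  0.006]), 0.63)
```

View pics/a8.png

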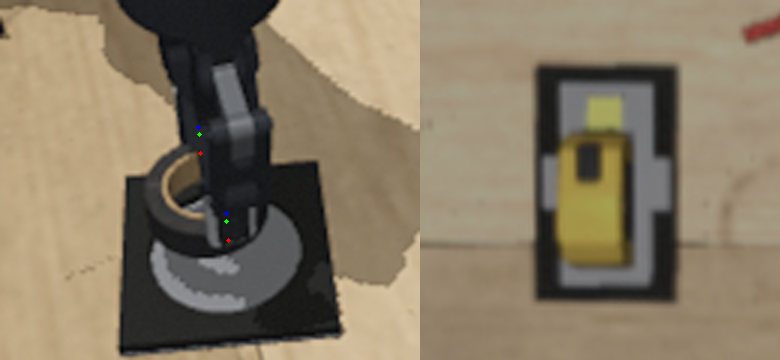

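The tape is held level above the round pocket, which is at left pixel (227,258). The fingertips sit near its lower edge, so I'll lower gently and watch the force.

arm_command(
  plan=[
    {"tx": -0.0025,"ty": -0.0025,"tz": 0.005,"ax": 0,"ay": 0,"az": 0,"claw": 0.6},
    {"tx": 0,"ty": 0,"tz": 0.008,"ax": 0,"ay": 0,"az": 0,"claw": 0.6},
    {"tx": 0,"ty": 0,"tz": 0.006,"ax": 0,"ay": 0,"az": 0,"claw": 0.6},
    {"tx": 0,"ty": 0,"tz": 0.004,"ax": 0,"ay": 0,"az": 0,"claw": 0.6},
    {"tx": 0,"ty": 0,"tz": 0.002,"ax": 0,"ay": 0,"az": 0,"claw": 0.6},
    {"tx": 0,"ty": 0,"tz": 0,"ax": 0,"ay": 0,"az": 0,"claw": 0.6},
    {"tx": 0,"ty": 0,"tz": 0,"ax": 0,"ay": 0,"az": 0,"claw": 0.6},
    {"tx": 0,"ty": 0,"tz": 0,"ax": 0,"ay": 0,"az": 0,"claw": 0.6},
    {"tx": 0,"ty": 0,"tz": 0,"ax": 0,"ay": 0,"az": 0,"claw": 0.6},
    {"tx": 0,"ty": 0,"tz": 0,"ax": 0,"ay": 0,"az": 0,"claw": 0.6},
  ],
)

```text
clock: 28.88
tcp_pos: [0.3935, -0.343, 0.1962]
orientation: [0.001, 3.141, -0.0]
contact_force: [-0.2, -0.1, -1.2]
grip_width: 0.0569
gripper_force: 38.3
```

```bash
python3 s.py a9 .391 -.34 .08 .391 -.340 .186 90; python3 -c "
from h import *
for t in('tape_mid','inlay_round_floor'): print(t,tip(t,'side'),tip(t,'top'))"
```

```text
turn deg [-0.01  0.02 -0.04] | shift first(mm) [ 2.5  3.  10.2] | turn first [ 2.5  3.  10.2] 
 arc(mm) [ 2.5  3.  10.2] rows>= 0.3 t 28.88 pos [ 0.3935 -0.343   0.1962] j7 2.47
[ 0.39350229 -0.34295394  0.19617472] 0.05692218537783526
tape_mid (array([ 0.39 , -0.339,  0.018]), 0.72) (array([ 0.395, -0.34 ,  0.019]), 0.59)
inlay_round_floor (array([ 0.391, -0.339,  0.004]), 0.55) (array([ 0.39 , -0.342,  0.005]), 0.75)
```

View pics/a9.png

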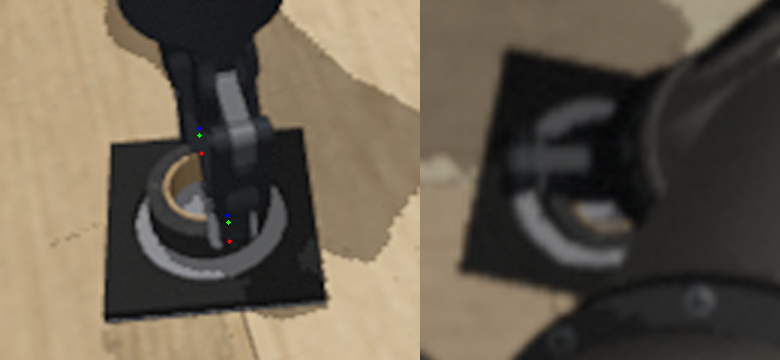

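The tape is over the pocket, at left (215,210) inside the grey ring. Lower the last millimetres.

arm_command(
  plan=[
    {"tx": 0.0015,"ty": 0.0015,"tz": 0.002,"ax": 0,"ay": 0,"az": 0,"claw": 0.6},
    {"tx": 0,"ty": 0,"tz": 0.002,"ax": 0,"ay": 0,"az": 0,"claw": 0.6},
    {"tx": 0,"ty": 0,"tz": 0.0015,"ax": 0,"ay": 0,"az": 0,"claw": 0.6},
    {"tx": 0,"ty": 0,"tz": 0,"ax": 0,"ay": 0,"az": 0,"claw": 0.6},
    {"tx": 0,"ty": 0,"tz": 0,"ax": 0,"ay": 0,"az": 0,"claw": 0.6},
    {"tx": 0,"ty": 0,"tz": 0,"ax": 0,"ay": 0,"az": 0,"claw": 0.6},
    {"tx": 0,"ty": 0,"tz": 0,"ax": 0,"ay": 0,"az": 0,"claw": 0.6},
    {"tx": 0,"ty": 0,"tz": 0,"ax": 0,"ay": 0,"az": 0,"claw": 0.6},
    {"tx": 0,"ty": 0,"tz": 0,"ax": 0,"ay": 0,"az": 0,"claw": 0.6},
    {"tx": 0,"ty": 0,"tz": 0,"ax": 0,"ay": 0,"az": 0,"claw": 0.6},
  ],
)

```text
clock: 30.02
tcp_pos: [0.392, -0.3414, 0.1905]
orientation: [0.001, 3.141, -0.0]
contact_force: [-0.4, -0.3, -0.3]
grip_width: 0.0568
gripper_force: 38.3
```

```bash
python3 -c "
from h import *
[r.grab_frame(c) for c in('side','top')]
for t in('tape_mid','inlay_round_floor'): print(t,tip(t,'side'),tip(t,'top'))
to(.391,-.340,.186,90)"
```

```text
tape_mid (array([ 0.387, -0.335,  0.014]), 0.71) (array([ 0.393, -0.341,  0.016]), 0.56)
inlay_round_floor (array([ 0.388, -0.34 ,  0.002]), 0.95) (array([ 0.39 , -0.342,  0.005]), 0.87)
turn deg [ 0.   -0.   -0.04] | shift first(mm) [0.9 1.4 4.5] | turn first [0.9 1.4 4.5] 
 arc(mm) [0.9 1.4 4.5] rows>= 0.1 t 30.32 pos [ 0.3919 -0.3414  0.1905] j7 2.48
```

arm_command(
  plan=[
    {"tx": 0,"ty": 0,"tz": 0.0015,"ax": 0,"ay": 0,"az": 0,"claw": 0.6},
    {"tx": 0,"ty": 0,"tz": 0.001,"ax": 0,"ay": 0,"az": 0,"claw": 0.6},
    {"tx": 0,"ty": 0,"tz": 0,"ax": 0,"ay": 0,"az": 0,"claw": 0.6},
    {"tx": 0,"ty": 0,"tz": 0,"ax": 0,"ay": 0,"az": 0,"claw": 0.2},
    {"tx": 0,"ty": 0,"tz": 0,"ax": 0,"ay": 0,"az": 0,"claw": 0.1},
    {"tx": 0,"ty": 0,"tz": 0,"ax": 0,"ay": 0,"az": 0,"claw": 0},
    {"tx": 0,"ty": 0,"tz": 0,"ax": 0,"ay": 0,"az": 0,"claw": 0},
    {"tx": 0,"ty": 0,"tz": -0.03,"ax": 0,"ay": 0,"az": 0,"claw": 0},
    {"tx": 0,"ty": 0,"tz": -0.04,"ax": 0,"ay": 0,"az": 0,"claw": 0},
    {"tx": 0,"ty": 0,"tz": -0.04,"ax": 0,"ay": 0,"az": 0,"claw": 0},
  ],
)

```text
clock: 31.15
tcp_pos: [0.3914, -0.3411, 0.2985]
orientation: [-0.002, -3.139, -0.002]
contact_force: [0.5, -0.5, -0.2]
grip_width: 0.0858
gripper_force: 0.0
```

arm_command(
  plan=[
    {"tx": -0.02,"ty": -0.02,"tz": -0.03,"ax": 0,"ay": 0,"az": 0,"claw": 0},
    {"tx": -0.02,"ty": -0.02,"tz": -0.03,"ax": 0,"ay": 0,"az": 0,"claw": 0},
    {"tx": 0,"ty": -0.03,"tz": -0.02,"ax": 0,"ay": 0,"az": 0,"claw": 0},
    {"tx": 0,"ty": -0.03,"tz": 0,"ax": 0,"ay": 0,"az": 0,"claw": 0},
    {"tx": 0,"ty": -0.03,"tz": 0,"ax": 0,"ay": 0,"az": 0,"claw": 0},
    {"tx": 0,"ty": 0,"tz": 0,"ax": 0,"ay": 0,"az": 0,"claw": 0},
    {"tx": 0,"ty": 0,"tz": 0,"ax": 0,"ay": 0,"az": 0,"claw": 0},
    {"tx": 0,"ty": 0,"tz": 0,"ax": 0,"ay": 0,"az": 0,"claw": 0},
    {"tx": 0,"ty": 0,"tz": 0,"ax": 0,"ay": 0,"az": 0,"claw": 0},
    {"tx": 0,"ty": 0,"tz": 0,"ax": 0,"ay": 0,"az": 0,"claw": 0},
  ],
)

```text
clock: 31.98
tcp_pos: [0.4323, -0.4701, 0.3778]
orientation: [0.001, -3.142, -0.002]
contact_force: [0.3, 0.4, 0.2]
grip_width: 0.085
gripper_force: 0.0
```

```bash
python3 - <<'E'
from h import *
s=r.grab_frame("side");img=r.grab_frame("top")
for t in "plane_mid inlay_plane_floor sander_mid inlay_sanding_floor measure_mid inlay_measure_floor tape_mid inlay_round_floor mug_mid carton_mid".split(): print(t,tip(t,'side'),tip(t,'top'))
t=[cv2.resize(ortho(img,"top",x,y,.009,.11,1250),(200,200)) for x,y in((.642,.28),(.649,-.186),(.426,.125),(.391,-.34))]
cv2.imwrite("pics/f1.png",np.vstack([np.hstack(t),cv2.resize(s[150:420],(800,386))])[:,:,::-1])
print(r.get_obs()["clock"])
E
```

```text
plane_mid (array([0.641, 0.283, 0.032]), 0.72) None
inlay_plane_floor None (array([0.645, 0.28 , 0.003]), 0.75)
sander_mid (array([ 0.65 , -0.184,  0.022]), 0.63) (array([ 0.642, -0.185,  0.019]), 0.59)
inlay_sanding_floor (array([ 0.651, -0.183,  0.002]), 0.6) (array([ 0.65 , -0.188,  0.004]), 0.89)
measure_mid (array([0.428, 0.125, 0.032]), 0.87) (array([0.429, 0.125, 0.036]), 0.97)
inlay_measure_floor (array([0.426, 0.128, 0.002]), 0.96) (array([0.429, 0.126, 0.004]), 0.91)
tape_mid (array([ 0.387, -0.336,  0.008]), 0.68) (array([ 0.395, -0.341,  0.013]), 0.79)
inlay_round_floor (array([ 0.389, -0.337,  0.005]), 0.59) (array([ 0.389, -0.34 ,  0.008]), 0.63)
mug_mid None (array([ 0.63 , -0.036,  0.046]), 0.88)
carton_mid None (array([ 0.428, -0.023,  0.022]), 0.56)
33.0833
```

View pics/f1.png

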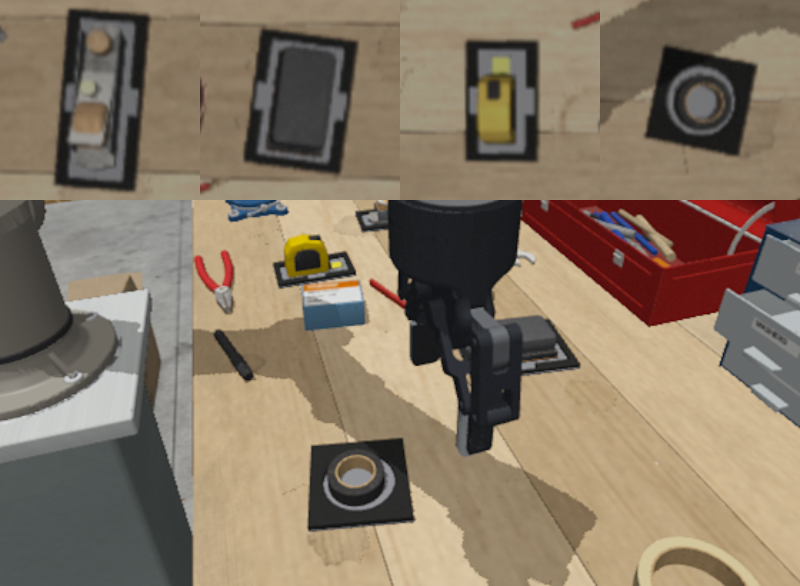

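The four top tiles show all four things in their pockets with grey floor around them: plane (90,95), sander (305,98), measure (495,105) and tape (702,100). The mug and carton measure where they were, and the gripper is clear, so I'm handing in.

```bash
python3 -c "
from bench import r
print(r.hand_in())"
```

```text
the job is handed in; nothing more can be done
None
```

The block plane, sanding block, tape measure and tape roll are each seated in their matching inlays, the mug and carton are where they were, and I handed the job in at about 33 s; no verdict came back.

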